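# Roll the laminate tiles down and put the roller away

### The job

Lay each loose coloured tile flat in the board's bed of its own colour, then run the hand roller over them with steady downward pressure, one after the other from the yellow end through red to blue, until every tile is pressed fully down onto its clips. Then stand the roller upright in the grey-padded bay of the open drawer, let go, and push the drawer fully home; there may be only two of the three tiles, and the other things on the table are to be left where they are.

Things in the scene. Friction and masses are not known exactly. Their poses are not given: they have to be found in the camera images.
- tile_yellow: loose laminate tile, yellow on top over a wooden core, 44 mm (its x) by 58 mm (its y) by 12 mm thick, 40 g; origin at the centre of its underside, z up. Starts flat on the table, or is absent (None). Grip it across its 44 mm
- tile_red: loose laminate tile, red on top over a wooden core, 44 mm (its x) by 58 mm (its y) by 12 mm thick, 40 g; origin at the centre of its underside, z up. Starts flat on the table, or is absent (None). Grip it across its 44 mm
- tile_blue: loose laminate tile, blue on top over a wooden core, 44 mm (its x) by 58 mm (its y) by 12 mm thick, 40 g; origin at the centre of its underside, z up. Starts flat on the table, or is absent (None). Grip it across its 44 mm
- bed_yellow (a point): centre of the yellow-painted bed, at y = 72 mm of the board, axes the board's, 13 mm above the table: the height of a tile's underside when fully pressed. Two steel clips 36 mm (x) by 12 mm (y), 18 mm either side along y, stand 3 mm proud: a tile laid on fresh clips has its top 28 mm above the table. Each clip goes down 3 mm under about 4 N and stays down (tile top then 25 mm)
- bed_red (a point): centre of the red-painted bed, at y = 0 mm of the board, axes the board's, 13 mm above the table: the height of a tile's underside when fully pressed. Two steel clips 36 mm (x) by 12 mm (y), 18 mm either side along y, stand 3 mm proud: a tile laid on fresh clips has its top 28 mm above the table. Each clip goes down 3 mm under about 4 N and stays down (tile top then 25 mm)
- bed_blue (a point): centre of the blue-painted bed, at y = -72 mm of the board, axes the board's, 13 mm above the table: the height of a tile's underside when fully pressed. Two steel clips 36 mm (x) by 12 mm (y), 18 mm either side along y, stand 3 mm proud: a tile laid on fresh clips has its top 28 mm above the table. Each clip goes down 3 mm under about 4 N and stays down (tile top then 25 mm)
- board: wooden inlay board fixed to the table, 110 mm (x) by 226 mm (y), base 10 mm thick; origin at the centre of its underside. Three beds in a row along y: yellow at +y, red, blue at -y. Ribs 6 mm thick (y), 30 mm long (x), top 22 mm above the table, at y = -108, -36, 36, 108 mm part the beds: a tile (its x along the board's x) has 4 mm of play at each end; along x the beds are open
- roller: loose hand roller, about 0.38 kg, 82 mm tall; origin at the lowest point of its drum, mid-length, z up to the handle; it rolls along its x. Orange handle: block 24 mm (x) by 40 mm (y), 42 to 82 mm above the origin. Two cheeks beside the drum, 60 mm long (x), 62 mm apart over all (y), from 4 mm above the origin, are its feet: let go, it leans up to 8 degrees along x. A grip across x straightens it
- drum (a joint): turning angle (rad) of the roller's black rubber drum, 32 mm across, 48 mm long; it turns freely about the roller's y, axis 16 mm above the roller's origin
- drawer (a joint): how far the drawer is open (m): 0 fully home against its stop, it grows as the drawer comes out towards the robot (-x of the unit), at most 0.17; sliding friction about 2 N; it stays where it is left
- unit: dark wooden one-drawer unit fixed on the table, 200 mm (x) by 270 mm (y) by 112 mm high, origin at the centre of its underside; the drawer opens to its -x. Inside, the opening is 8 to 104 mm above the table
- drawer_front (a point): point on the outer face of the drawer front, on its centre line, 85 mm above the table, moving with the drawer; axes the unit's (x points into the unit). The front is 270 mm wide, 12 mm thick, 6 to 106 mm above the table; a brass knob 22 mm across stands 22 mm out of it below this point, 42 mm above the table. Drawer home: 112 mm in front (-x) of the unit's origin
- roller_bay (a point): centre of the floor of the drawer's grey-padded front bay, where the roller belongs; 14 mm above the table, axes the unit's, moving with the drawer. The bay is 97 mm (x) by 121 mm (y), between 35 mm high walls and the drawer front (top 92 mm above the bay's floor); the other lane holds steel teaspoons. The bay is clear of the unit's top while the drawer is open more than 100 mm
- bottle: sealed green glass bottle, 72 mm across, 250 mm tall; origin at the centre of its underside; a bystander
- bowl: white ceramic soup bowl, 140 mm across, 55 mm high; origin at the centre of its underside; a bystander
- scoop: blue plastic measuring scoop, cup 48 mm across and 32 mm high, handle to its +x as far as 96 mm; origin at the centre of its underside; a bystander
- grater: small stainless grater, 50 mm by 75 mm by 135 mm tall; origin at the centre of its underside; a bystander
- mug: blue mug, 80 mm across, 95 mm high; origin at the centre of its underside; a bystander
- mill: dark wooden pepper mill, 56 mm across, 160 mm tall; origin at the centre of its underside; a bystander
- jar: amber jar with a red lid, 72 mm across, 100 mm high; origin at the centre of its underside; a bystander

How it is judged:
On the way, in this order (a step that is already met when the one before it is completed fails the run):
1. every tile that is there lies in the bed of its colour, let go (horizontal distance between tile_yellow and bed_yellow below 0.008 m and angle between the x axis of tile_yellow and the x axis of bed_yellow, either way round below 0.2 rad and z of tile_yellow in the frame of bed_yellow below 0.006 m and angle between each of tile_yellow, tile_red, tile_blue's own z axis and vertical below 0.12 rad and contact force between the fingers and tile_yellow below 0.1 N and horizontal distance between tile_red and bed_red below 0.008 m and angle between the x axis of tile_red and the x axis of bed_red, either way round below 0.2 rad and z of tile_red in the frame of bed_red below 0.006 m and contact force between the fingers and tile_red below 0.1 N and horizontal distance between tile_blue and bed_blue below 0.008 m and angle between the x axis of tile_blue and the x axis of bed_blue, either way round below 0.2 rad and z of tile_blue in the frame of bed_blue below 0.006 m and contact force between the fingers and tile_blue below 0.1 N), for 0.2 s.
2. the roller presses with more than 3 N on the middle of the yellow tile in its bed (horizontal distance between tile_yellow and bed_yellow below 0.008 m and angle between the x axis of tile_yellow and the x axis of bed_yellow, either way round below 0.2 rad and contact force between roller and tile_yellow above 3 N and horizontal distance between roller and tile_yellow below 0.01 m), for 0.1 s.
3. still pressing, the roller has rolled on along the yellow tile towards an end (horizontal distance between tile_yellow and bed_yellow below 0.008 m and angle between the x axis of tile_yellow and the x axis of bed_yellow, either way round below 0.2 rad and contact force between roller and tile_yellow above 3 N and horizontal distance between roller and tile_yellow above 0.012 m), for 0.1 s.
4. the roller presses with more than 3 N on the middle of the red tile in its bed (horizontal distance between tile_red and bed_red below 0.008 m and angle between the x axis of tile_red and the x axis of bed_red, either way round below 0.2 rad and contact force between roller and tile_red above 3 N and horizontal distance between roller and tile_red below 0.01 m), for 0.1 s.
5. still pressing, the roller has rolled on along the red tile towards an end (horizontal distance between tile_red and bed_red below 0.008 m and angle between the x axis of tile_red and the x axis of bed_red, either way round below 0.2 rad and contact force between roller and tile_red above 3 N and horizontal distance between roller and tile_red above 0.012 m), for 0.1 s.
6. the roller presses with more than 3 N on the middle of the blue tile in its bed (horizontal distance between tile_blue and bed_blue below 0.008 m and angle between the x axis of tile_blue and the x axis of bed_blue, either way round below 0.2 rad and contact force between roller and tile_blue above 3 N and horizontal distance between roller and tile_blue below 0.01 m), for 0.1 s.
7. still pressing, the roller has rolled on along the blue tile towards an end (horizontal distance between tile_blue and bed_blue below 0.008 m and angle between the x axis of tile_blue and the x axis of bed_blue, either way round below 0.2 rad and contact force between roller and tile_blue above 3 N and horizontal distance between roller and tile_blue above 0.012 m), for 0.1 s.
8. the roller stands let go in the padded bay of the drawer, the drawer still open (x of roller in the frame of roller_bay between -0.04 and 0.04 m and y of roller in the frame of roller_bay between -0.05 and 0.05 m and z of roller in the frame of roller_bay below 0.008 m and angle between roller's own z axis and vertical below 0.25 rad and contact force between the fingers and roller below 0.1 N and value of joint drawer above 0.03 m), for 0.2 s.
At the end, for the whole second after the job is handed in: Each tile present lies in its colour's bed (within 8 mm, square within 0.2 rad), level and within 1.2 mm of fully down; the roller stands upright (0.25 rad), let go, on the floor of the drawer's padded bay; the drawer is home within 4 mm; all at rest (horizontal distance between tile_yellow and bed_yellow below 0.008 m and angle between the x axis of tile_yellow and the x axis of bed_yellow, either way round below 0.2 rad and z of tile_yellow in the frame of bed_yellow below 0.0012 m and angle between each of tile_yellow, tile_red, tile_blue's own z axis and vertical below 0.035 rad and linear speed of each of tile_yellow, tile_red, tile_blue, roller below 0.02 m/s and horizontal distance between tile_red and bed_red below 0.008 m and angle between the x axis of tile_red and the x axis of bed_red, either way round below 0.2 rad and z of tile_red in the frame of bed_red below 0.0012 m and horizontal distance between tile_blue and bed_blue below 0.008 m and angle between the x axis of tile_blue and the x axis of bed_blue, either way round below 0.2 rad and z of tile_blue in the frame of bed_blue below 0.0012 m and x of roller in the frame of roller_bay between -0.04 and 0.04 m and y of roller in the frame of roller_bay between -0.05 and 0.05 m and z of roller in the frame of roller_bay below 0.008 m and angle between roller's own z axis and vertical below 0.25 rad and contact force between the fingers and roller below 0.1 N and value of joint drawer below 0.004 m and velocity of joint drawer below 0.01 m/s); the robot touches nothing.
It fails at once if a bystander (bottle, bowl, scoop, grater, mug, mill or jar) is moved more than 4 cm (distance of any of bottle, bowl, scoop, grater, mug, mill, jar from where it was at the start of the episode above 0.04 m).
It fails at once if a bystander is tipped over (angle between any of bottle, bowl, scoop, grater, mug, mill, jar's own z axis and vertical above 0.5 rad).
Of tile_yellow, tile_red, tile_blue only 2 to 3 are there at a start; the rules pass over those that are not, and their reading is None.
At some moment in a run one of tile_yellow, tile_red, tile_blue may be knocked a few centimetres aside while the robot is not near it.
It also fails if it takes over 210 s, if anything falls off the work surface, if the arm or the gripper's body presses on something with over 40 N, if the wrist force passes 120 N, or if a joint passes its speed limit or range.

### The arm

A 6-joint arm with a two-finger parallel gripper is mounted at the origin on the work surface. World frame = base frame: x ahead of the robot, y to its left, z up, the work surface at z = 0. Lengths are in m, angles in rad, forces in N, time in s.
With the tool pointing down it reaches from about 0.375 to 0.9 m from the base axis. Payload 3.1 kg.
Tool frame: the origin (TCP) lies on the centre line of the jaws, within the pads' length; the fingertips stand robot.tip_reach ahead of it and the grasp point (between the pads) is the TCP (robot.tip_reach is the distance from the TCP to the fingertips, in m); z points along the fingers, y is the direction in which the jaws open and shut (so a half turn about z gives the same grasp; the last joint's range is limited). The gripper opens to 87 mm and grips with 3 to 60 N. Pads are 19 mm wide; open, the fingers measure 117 mm over their backs; the gripper's body (75 mm by 190 mm) begins 51 mm behind the grasp point.
Start: joints at [1.119, 0.527, 1.433, -0, 1.181, -0.178], TCP at [0.168, 0.602, 0.242] pointing down, gripper open.
Joint ranges: [-3.08, 3.08], [-0.75, 2.2], [0.22, 2.44], [-1.43, 4.57], [0, 2.65], [-2.85, 2.85]. Speed limits (rad/s): [2.79, 2.79, 3.14, 3.14, 3.14, 3.14].

### API

Orientations are given as a unit quaternion [x, y, z, w].
In Python, from rig import telemetry, viewer, robot gives the robot as it stands. The module is installed in compiled form; this text tells all that it offers.
- The arm moves only by the tool step_arm, never from a script. Its argument "targets" is a list of rows, each an object of numbers: "dx", "dy", "dz": the shift along the tool's x, y, z in m; "rx", "ry", "rz": the turn, a rotation vector about the tool's x, y, z in degrees. In form: [{"dx": .., "dy": .., "dz": .., "rx": .., "ry": .., "rz": ..}, ...]. A call has exactly 5 rows; each row is the pose to reach, as a shift and turn from the pose measured when the call began, along the tool's axes at that moment; what a row does not reach only later rows make up. A row lasts 1/8 s, in which the tool goes at most 62.5 mm and 10.7 degrees, less where a joint would pass 70% of its speed; a pose out of reach is approached as far as the arm can. A call with a gripper value outside its range is refused whole. "gripper" is the opening, from 0 (shut) to 1 (fully open), set as the call begins (left out, the last holds). The fingers move at their own pace and stop on an object; "force" is the grip in N (left out, the last holds). Time passes only in rows, so rows that repeat a pose let the fingers close, or fill a call up. It gives the time, the measured TCP pose, the force and the opening at its end, in the units of the state.
- telemetry.get_obs(): the state, without advancing time (a new reading comes with each control period).
- viewer.camera(name): name is "scene" or "top" or "wrist"; returns a dict with "img" (420x560x3 uint8, blue, green, red), "depth" (420x560 float32, m along the optical axis (not along the pixel's ray), 0 where there is no reading), "K" (3x3 intrinsics, pixels), "R" (3x3) and "t" (3): a world point X has camera coordinates R X + t. Camera axes: x right, y down, z forward; pixel columns grow to the right and rows downward; lengths in m; the calibration is good to about 2 mm. A picture is of the moment at which its call begins.
- robot.hand_in(): hands the job in, once; it reports no verdict.
The state is a dict: "time": time; "q": joint angles; "joint_velocities": joint speeds; "joint_torque": joint torques, N m; "position": TCP position; "tool_rot": TCP orientation; "ft_force": force on the tool from outside, world axes, zero at the start; "moment": the same for the moment, N m; "grip_width": finger opening in m.
Only numpy, scipy, OpenCV 4.12 (cv2) and the standard library are available. Lean on these libraries where they do the work, as an engineer would, in place of code of your own. Each camera call takes 0.05 s, during which the arm holds its last target.

## Working session

There is one attempt and no reset: what is moved stays moved. The work goes in short steps, Python scripts to look and compute and a tool call to move; the robot and the scene stay as the last step left them, time stands still between calls to the robot, and variables do not carry over. Pictures are saved under pics/ and viewed, and the job is handed in when it is done.

Besides the shell and the picture viewer there is one more tool, called after "Emit:" by a JSON object that holds its "op" and its "data". step_arm: Moves the arm, as the interface text tells. Its arguments: {"type":"object","properties":{"targets":{"type":"array"},"gripper":{"type":"number"},"force":{"type":"number"}},"required":["targets"]}

```bash
mkdir -p pics
cat > h.py <<'E'
import numpy as np, cv2
from rig import telemetry, viewer, robot
def shot(name,fn):
    c=viewer.camera(name); cv2.imwrite('pics/'+fn,c['img']); np.savez('pics/'+fn+'.npz',**c); return c
def ray(c,u,v,z):
    K,R,t=c['K'],c['R'],c['t']; o=-R.T@t
    d=R.T@np.linalg.inv(K)@np.array([u,v,1.0]); return o+d*(z-o[2])/d[2]
def world(c):
    K,R,t=c['K'],c['R'],c['t']; h,w=c['depth'].shape
    u,v=np.meshgrid(np.arange(w),np.arange(h)); d=c['depth']
    P=np.stack([(u-K[0,2])/K[0,0]*d,(v-K[1,2])/K[1,1]*d,d],-1)
    return (P-t)@R
E
python3 - <<'E'
from h import *
o=telemetry.get_obs(); print(o, robot.tip_reach)
for n in ['scene','top','wrist']:
    c=shot(n,n+'0.png'); print(n,c['K'][0,0],-c['R'].T@c['t'])
E
```

```text
{'time': 0.0, 'q': array([ 1.11951944e+00,  5.28471484e-01,  1.43392781e+00,  3.94654826e-05,
        1.18139037e+00, -1.78495646e-01]), 'joint_velocities': array([ 9.37897624e-04,  5.93400825e-04,  6.11985444e-04,  5.50707419e-04,
        2.02523726e-03, -5.14740219e-05]), 'joint_torque': array([-9.18532714e-04, -4.40046465e+01, -1.76587933e+01,  6.33652532e-02,
        5.81317465e-02, -1.31751403e-04]), 'position': array([0.16802883, 0.60125911, 0.24056022]), 'tool_rot': array([ 1.35975508e-01,  9.90711590e-01, -1.03884137e-03, -3.57565976e-04]), 'ft_force': array([ 0.26636789, -0.66133359, -0.00631024]), 'moment': array([ 0.00544198, -0.0185463 ,  0.00581715]), 'grip_width': 0.0869084967941516} 0.019
scene 467.60060582267323 [0.99292865 0.87384715 1.36151285]
top 392.86849958999767 [ 0.36380463 -0.04892807  1.14717609]
wrist 346.16607193441695 [0.09853319 0.62195724 0.3847143 ]
```

View pics/scene0.png

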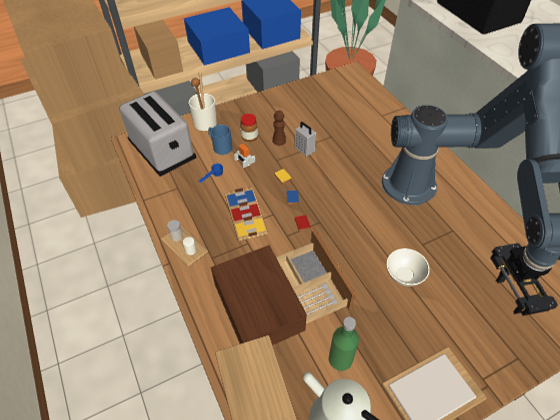

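View pics/top0.png

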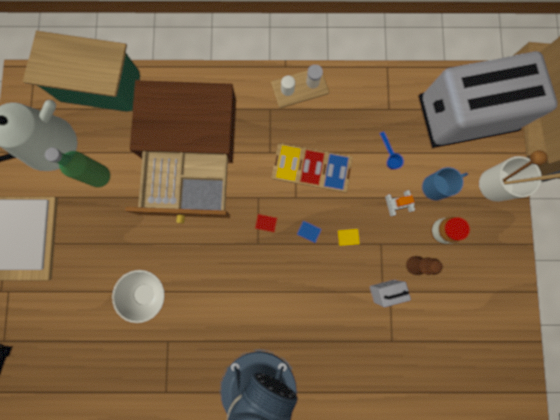

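View pics/wrist0.png

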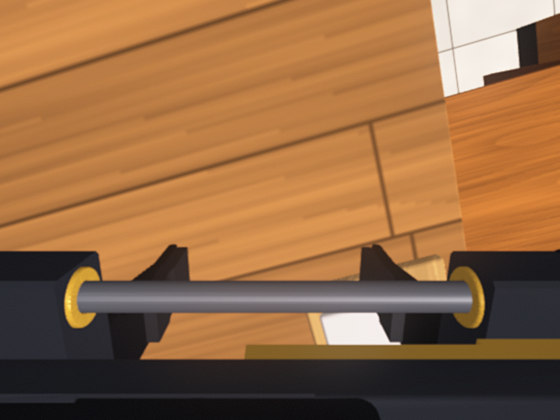

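The top view shows all three tiles: red (266,223), blue (309,231) and yellow (348,237). The board is at (312,168), the roller at (400,203), and the open drawer's padded bay at (202,193). Next I measure them.

```bash
cat >> h.py <<'E'
def load(fn): return dict(np.load('pics/'+fn+'.npz'))
def mask(img,col):
    h=cv2.cvtColor(img,cv2.COLOR_BGR2HSV)
    if col=='yellow': return cv2.inRange(h,(22,150,120),(34,255,255))
    if col=='red': return cv2.inRange(h,(0,170,60),(4,255,255))|cv2.inRange(h,(174,170,60),(180,255,255))
    if col=='blue': return cv2.inRange(h,(100,130,60),(125,255,255))
    if col=='orange': return cv2.inRange(h,(5,200,150),(18,255,255))
def blobs(c,col,z,amin=15):
    cs,_=cv2.findContours(mask(c['img'],col),cv2.RETR_EXTERNAL,cv2.CHAIN_APPROX_NONE)
    out=[]
    for k in cs:
        if cv2.contourArea(k)<amin: continue
        m=cv2.moments(k); u,v=m['m10']/m['m00'],m['m01']/m['m00']
        P=np.array([ray(c,*p[0],z)[:2]*1000 for p in k],np.float32)
        r=cv2.minAreaRect(P)
        out.append((round(u,1),round(v,1),cv2.contourArea(k),[round(float(x),1) for x in (*ray(c,u,v,z)[:2]*1000,*r[0],*r[1],r[2])]))
    return out
E
python3 - <<'E'
from h import *
for n in ['top','scene']:
    c=load(n+'0.png')
    for col in ['yellow','red','blue','orange']:
        for z in ([0.012] if col!='orange' else [0.082]):
            for b in blobs(c,col,z): print(n,col,b)
c=load('top0.png'); W=world(c)
for v,u in [(193,202),(168,312),(223,266),(203,400),(120,180),(180,160)]: print(u,v,W[v,u])
for n,r in [('a',(120,245,240,420)),('b',(70,235,120,250))]:
    im=c['img'][r[0]:r[1],r[2]:r[3]]; cv2.imwrite(f'pics/top0{n}.png',cv2.resize(im,None,fx=4,fy=4,interpolation=cv2.INTER_CUBIC))
E
```

```text
top yellow (348.3, 236.9, 298.5, [422.3, -257.1, 422.5, -256.9, 45.9, 60.1, 4.2])
top yellow (179.5, 218.4, 32.5, [474.9, 231.5, 474.6, 230.2, 20.4, 17.6, 0.1])
top yellow (287.9, 162.6, 631.0, [641.1, -83.4, 641.6, -83.5, 61.0, 101.6, 79.5])
top red (456.9, 228.5, 378.0, [447.2, -572.1, 447.2, -571.4, 60.8, 66.7, 0.1])
top red (265.6, 222.7, 212.0, [463.0, -18.2, 463.3, -18.0, 52.8, 39.1, 80.6])
top red (311.8, 166.9, 302.5, [628.3, -153.9, 628.9, -154.0, 50.0, 92.2, 79.5])
top blue (308.8, 231.3, 223.5, [438.1, -143.2, 438.2, -142.8, 52.8, 39.0, 63.5])
top blue (441.0, 183.4, 417.5, [579.8, -533.3, 579.0, -537.9, 73.0, 114.7, 26.3])
top blue (335.8, 171.4, 327.5, [614.9, -224.7, 615.5, -224.7, 51.0, 92.9, 79.5])
top blue (392.5, 156.1, 214.0, [661.8, -393.7, 681.7, -392.8, 111.5, 44.2, 10.9])
top orange (404.6, 200.1, 91.0, [519.6, -400.8, 520.8, -401.4, 20.6, 45.0, 14.1])
scene yellow (249.9, 226.7, 178.0, [645.2, -82.9, 645.5, -81.9, 53.4, 95.0, 79.4])
scene yellow (282.4, 175.0, 79.0, [425.6, -256.9, 426.4, -256.6, 38.0, 51.3, 7.7])
scene red (302.1, 221.6, 124.5, [466.6, -17.5,
[... 184 characters left out ...]
 61.7, 65.3])
scene blue (292.1, 196.1, 102.0, [442.3, -142.4, 440.9, -142.3, 50.0, 41.6, 63.0])
scene blue (240.5, 197.5, 150.0, [619.6, -225.0, 619.4, -224.6, 51.5, 95.9, 79.4])
scene blue (214.6, 170.7, 120.5, [655.6, -399.7, 666.7, -387.5, 115.0, 56.3, 33.3])
scene blue (242.5, 28.4, 4746.0, [129.4, -1319.4, 96.2, -1350.1, 503.3, 672.4, 90.0])
scene orange (244.3, 149.2, 49.0, [526.1, -389.4, 526.8, -388.8, 63.9, 26.0, 89.3])
202 193 [0.54905798 0.16749989 0.01567892]
312 168 [ 0.62562293 -0.15465326  0.00975491]
266 223 [ 0.46194908 -0.01952485  0.01279199]
400 203 [ 0.51139122 -0.38758323  0.08334729]
180 120 [0.73453286 0.21406446 0.11465869]
160 180 [0.58565868 0.28889398 0.02432091]
```

View pics/top0a.png

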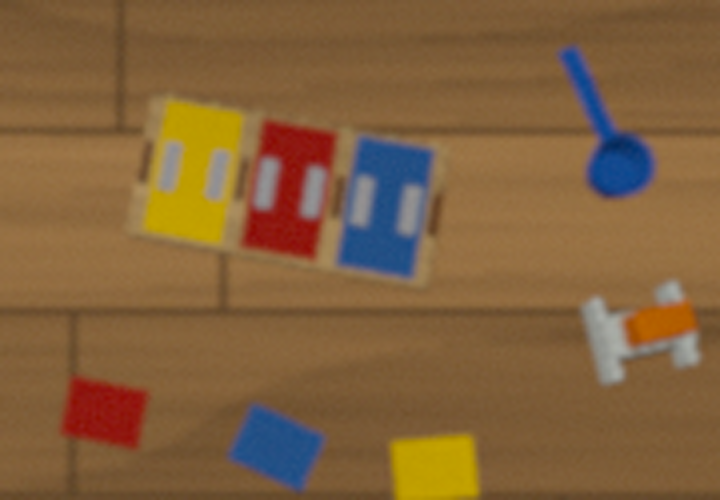

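View pics/top0b.png

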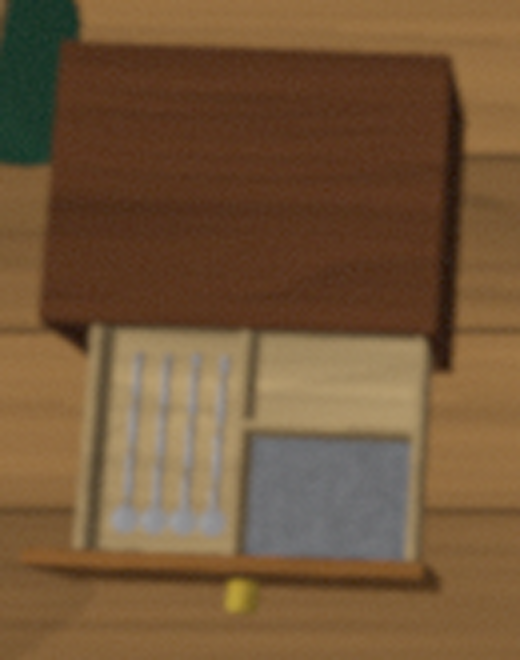

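```bash
cat > go.py <<'E'
import sys
from h import *
from scipy.spatial.transform import Rotation as Rn
def tgt(x,y,z,psi):
    p=np.radians(psi); b=np.array([np.cos(p),np.sin(p),0]); zz=np.array([0,0,-1.]); return np.array([x,y,z]),np.stack([np.cross(b,zz),b,zz],1)
def delta(x,y,z,psi):
    o=telemetry.get_obs(); R0=Rn.from_quat(o['tool_rot']).as_matrix()
    p,R=tgt(x,y,z,psi)
    d=R0.T@(p-o['position']); r=np.degrees(Rn.from_matrix(R0.T@R).as_rotvec())
    psi0=np.degrees(np.arctan2(R0[1,1],R0[0,1]))
    print('t%.2f at'%o['time'],(o['position']*1000).round(1),'psi %.1f'%psi0,'w %.1f'%(o['grip_width']*1000),'F',o['ft_force'].round(1))
    print('d',(d*1000).round(1),'r',r.round(2),'rows',np.linalg.norm(d)/.0625,np.linalg.norm(r)/10.7)
if __name__=='__main__':
    delta(*map(float,sys.argv[1:5]))
E
python3 go.py 0.44 0.3 0.26 40; python3 go.py 0.44 -0.1 0.26 0
```

```text
t0.15 at [168.1 601.4 240.8] psi 74.4 w 87.2 F [-0.4  0.7  0. ]
d [-343.  -217.1  -19. ] r [-1.000e-01  1.000e-02  3.437e+01] rows 6.501987197317655 3.2122641632150843
t0.15 at [168.1 601.4 240.8] psi 74.4 w 87.2 F [-0.4  0.7  0. ]
d [-450.8 -602.3  -18.3] r [-9.000e-02  5.000e-02  7.437e+01] rows 12.040172502002653 6.950574550043911
```

Emit:
{"op": "step_arm", "data": {"targets": [{"dx":-0.045,"dy":-0.03,"dz":-0.005,"rz":7},{"dx":-0.095,"dy":-0.06,"dz":-0.01,"rz":14},{"dx":-0.145,"dy":-0.09,"dz":-0.015,"rz":21},{"dx":-0.195,"dy":-0.12,"dz":-0.02,"rz":28},{"dx":-0.245,"dy":-0.15,"dz":-0.02,"rz":34}], "gripper": 1}}

```text
invalid input
```

```bash
python3 go.py 0.44 -0.1 0.26 0
```

```text
t0.15 at [168.1 601.4 240.8] psi 74.4 w 87.2 F [-0.4  0.7  0. ]
d [-450.8 -602.3  -18.3] r [-9.000e-02  5.000e-02  7.437e+01] rows 12.040172502002653 6.950574550043911
```

Emit:
{"op": "step_arm", "data": {"targets": [{"dx":-0.045,"dy":-0.03,"dz":-0.005,"rx":0,"ry":0,"rz":7},{"dx":-0.095,"dy":-0.06,"dz":-0.01,"rx":0,"ry":0,"rz":14},{"dx":-0.145,"dy":-0.09,"dz":-0.015,"rx":0,"ry":0,"rz":21},{"dx":-0.195,"dy":-0.12,"dz":-0.02,"rx":0,"ry":0,"rz":28},{"dx":-0.245,"dy":-0.15,"dz":-0.02,"rx":0,"ry":0,"rz":34}], "gripper": 1}}

```text
time: 0.78
position: [0.3649, 0.3897, 0.2613]
tool_rot: [0.421, 0.907, -0.0, 0.0]
ft_force: [-0.2, 0.8, -0.3]
grip_width: 0.0866
```

```bash
python3 go.py 0.44 -0.1 0.26 0
```

```text
t0.78 at [364.9 389.7 261.3] psi 40.2 w 86.6 F [-0.2  0.8 -0.3]
d [-422.6 -258.5    1.8] r [-1.000e-02  5.000e-02  4.018e+01] rows 7.92637468484957 3.7548212987872507
```

Emit:
{"op": "step_arm", "data": {"targets": [{"dx":-0.053,"dy":-0.032,"dz":0,"rx":0,"ry":0,"rz":6},{"dx":-0.106,"dy":-0.065,"dz":0,"rx":0,"ry":0,"rz":12},{"dx":-0.159,"dy":-0.097,"dz":0,"rx":0,"ry":0,"rz":18},{"dx":-0.212,"dy":-0.13,"dz":0,"rx":0,"ry":0,"rz":24},{"dx":-0.26,"dy":-0.16,"dz":0,"rx":0,"ry":0,"rz":30}]}}

```text
time: 1.4
position: [0.4104, 0.0858, 0.2617]
tool_rot: [0.643, 0.766, -0.0, 0.001]
ft_force: [1.3, -0.5, -0.1]
grip_width: 0.087
```

```bash
python3 go.py 0.44 -0.1 0.26 0
```

```text
t1.40 at [410.4  85.8 261.7] psi 10.0 w 87.0 F [ 1.3 -0.5 -0.1]
d [-188.1   -3.     1.9] r [0.03 0.06 9.96] rows 3.009931495398961 0.9310200593337887
```

Emit:
{"op": "step_arm", "data": {"targets": [{"dx":-0.048,"dy":0.01,"dz":-0.01,"rx":0,"ry":0,"rz":2},{"dx":-0.096,"dy":0.02,"dz":-0.03,"rx":0,"ry":0,"rz":4},{"dx":-0.144,"dy":0.02,"dz":-0.05,"rx":0,"ry":0,"rz":7},{"dx":-0.188,"dy":0.03,"dz":-0.06,"rx":0,"ry":0,"rz":10},{"dx":-0.188,"dy":0.03,"dz":-0.06,"rx":0,"ry":0,"rz":10}]}}

```text
time: 2.02
position: [0.4742, -0.0973, 0.3227]
tool_rot: [0.709, 0.705, 0.0, 0.002]
ft_force: [0.1, 0.4, -0.2]
grip_width: 0.0873
```

Run:
```python
from h import *
c=shot('wrist','w1.png')
for col in ['yellow','red','blue']:
    for b in blobs(c,col,0.012,100): print(col,b)
```

```text
yellow (237.5, 271.2, 471.0, [423.1, -239.7, 422.6, -240.4, 44.4, 27.0, 4.7])
yellow (401.3, 160.0, 3345.5, [642.8, -81.8, 643.2, -82.6, 59.3, 100.6, 79.6])
red (387.2, 210.4, 2335.0, [630.2, -150.3, 630.2, -153.6, 55.4, 97.6, 79.5])
red (264.8, 108.8, 1524.5, [464.5, -16.7, 464.6, -17.5, 57.1, 43.1, 78.8])
blue (367.3, 255.8, 1081.5, [607.5, -216.9, 617.3, -223.6, 55.8, 97.7, 79.8])
blue (247.5, 204.9, 1190.5, [439.7, -141.7, 439.6, -142.4, 56.7, 42.2, 65.2])
```

View pics/w1.png

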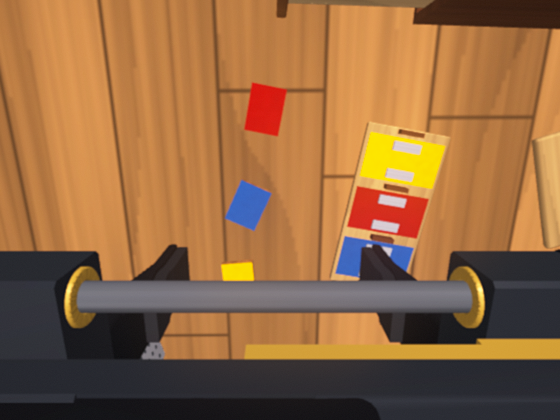

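```bash
python3 go.py 0.4648 -0.0178 0.1 -10.8
```

```text
t2.08 at [472.6 -95.2 321.8] psi -0.2 w 87.2 F [-1.3  0.7 -0.2]
d [ 77.5  -8.2 221.7] r [ 0.03  0.03 10.63] rows 3.7601462608886154 0.9932808102824137
```

Emit:
{"op": "step_arm", "data": {"targets": [{"dx":0.018,"dy":-0.002,"dz":0.055,"rx":0,"ry":0,"rz":3},{"dx":0.038,"dy":-0.004,"dz":0.11,"rx":0,"ry":0,"rz":6},{"dx":0.058,"dy":-0.006,"dz":0.165,"rx":0,"ry":0,"rz":9},{"dx":0.0775,"dy":-0.008,"dz":0.222,"rx":0,"ry":0,"rz":10.6},{"dx":0.0775,"dy":-0.008,"dz":0.222,"rx":0,"ry":0,"rz":10.6}]}}

```text
time: 2.7
position: [0.4599, -0.0147, 0.0959]
tool_rot: [0.769, 0.639, -0.004, -0.006]
ft_force: [0.5, -0.1, 0.1]
grip_width: 0.0869
```

```bash
python3 - <<'E'
from h import *
c=shot('wrist','w2.png')
for col in ['red']:
    for b in blobs(c,col,0.012,100): print(col,b)
E
python3 go.py 0.4648 -0.0178 0.022 -10.8
```

```text
red (282.7, 226.9, 4819.5, [465.0, -16.3, 464.6, -17.5, 58.0, 43.4, 78.8])
t2.75 at [462.7 -16.2  98.5] psi -10.6 w 87.4 F [ 0.4 -0.9 -0. ]
d [-1.2  2.8 76.5] r [-0.34 -0.    0.22] rows 1.2248669029604693 0.03788874125197542
```

View pics/w2.png

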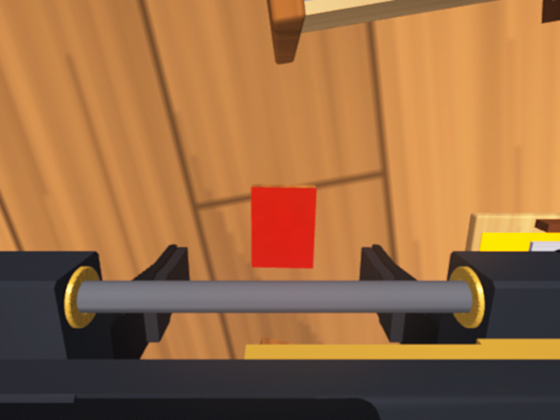

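Wrist view: the red tile at (283,227) sits squarely between the fingers. Descending.

Emit:
{"op": "step_arm", "data": {"targets": [{"dx":0,"dy":0.002,"dz":0.03,"rx":0,"ry":0,"rz":0},{"dx":-0.001,"dy":0.002,"dz":0.058,"rx":0,"ry":0,"rz":0},{"dx":-0.001,"dy":0.002,"dz":0.07,"rx":0,"ry":0,"rz":0},{"dx":-0.001,"dy":0.002,"dz":0.0765,"rx":0,"ry":0,"rz":0},{"dx":-0.001,"dy":0.002,"dz":0.0765,"rx":0,"ry":0,"rz":0}]}}

```text
time: 3.38
position: [0.4648, -0.0177, 0.023]
tool_rot: [0.769, 0.639, -0.001, -0.001]
ft_force: [-0.6, -0.6, -0.4]
grip_width: 0.0871
```

Emit:
{"op": "step_arm", "data": {"targets": [{"dx":0,"dy":0,"dz":0,"rx":0,"ry":0,"rz":0},{"dx":0,"dy":0,"dz":0,"rx":0,"ry":0,"rz":0},{"dx":0,"dy":0,"dz":0,"rx":0,"ry":0,"rz":0},{"dx":0,"dy":0,"dz":0,"rx":0,"ry":0,"rz":0},{"dx":0,"dy":0,"dz":0,"rx":0,"ry":0,"rz":0}], "gripper": 0.3, "force": 15}}

```text
time: 4.0
position: [0.4648, -0.0177, 0.0229]
tool_rot: [0.769, 0.639, -0.001, -0.002]
ft_force: [-0.9, -0.2, 0.9]
grip_width: 0.0448
```

```bash
python3 go.py 0.4648 -0.0178 0.12 -10.8
```

```text
t4.00 at [464.8 -17.7  22.9] psi -10.6 w 44.8 F [-0.9 -0.2  0.9]
d [ -0.1  -0.4 -97.1] r [-0.24  0.01  0.23] rows 1.5533776485052209 0.030635331976833966
```

Emit:
{"op": "step_arm", "data": {"targets": [{"dx":0,"dy":0,"dz":-0.02,"rx":0,"ry":0,"rz":0},{"dx":0,"dy":0,"dz":-0.05,"rx":0,"ry":0,"rz":0},{"dx":0,"dy":0,"dz":-0.07,"rx":0,"ry":0,"rz":0},{"dx":0,"dy":0,"dz":-0.07,"rx":0,"ry":0,"rz":0},{"dx":0,"dy":0,"dz":-0.07,"rx":0,"ry":0,"rz":0}]}}

```text
time: 4.62
position: [0.4646, -0.0177, 0.0924]
tool_rot: [0.769, 0.639, -0.002, -0.002]
ft_force: [0.1, 0.5, -0.4]
grip_width: 0.0435
```

```bash
python3 go.py 0.6306 -0.1535 0.08 -10.4
```

```text
t4.62 at [464.6 -17.7  92.4] psi -10.6 w 43.5 F [ 0.1  0.5 -0.4]
d [-103.1  188.1   11.4] r [-0.3   0.   -0.18] rows 3.436988734991529 0.0322952390641405
```

Emit:
{"op": "step_arm", "data": {"targets": [{"dx":-0.025,"dy":0.045,"dz":0,"rx":0,"ry":0,"rz":0},{"dx":-0.05,"dy":0.092,"dz":0,"rx":0,"ry":0,"rz":0},{"dx":-0.08,"dy":0.145,"dz":0.005,"rx":-0.2,"ry":0,"rz":0},{"dx":-0.103,"dy":0.188,"dz":0.011,"rx":-0.3,"ry":0,"rz":0},{"dx":-0.103,"dy":0.188,"dz":0.011,"rx":-0.3,"ry":0,"rz":-0.2}]}}

```text
time: 5.25
position: [0.6329, -0.1563, 0.0783]
tool_rot: [0.769, 0.639, 0.0, 0.001]
ft_force: [-0.8, 0.7, -0.4]
grip_width: 0.0438
```

```bash
python3 - <<'E'
from h import *
c=shot('wrist','w3.png')
for col in ['yellow','red','blue']:
    for b in blobs(c,col,0.012,100): print(col,b)
E
python3 go.py 0.6306 -0.1535 0.041 -10.4
```

```text
yellow (267.5, 111.0, 17563.5, [643.5, -81.0, 643.4, -82.4, 57.9, 100.5, 79.5])
red (274.0, 317.9, 837.5, [622.4, -216.5, 622.1, -216.5, 7.8, 58.9, 79.5])
red (268.4, 228.5, 12468.0, [630.6, -152.0, 629.9, -156.2, 62.5, 98.8, 79.5])
blue (273.8, 332.9, 2217.5, [620.1, -228.2, 619.2, -224.2, 23.9, 93.8, 79.5])
blue (7.8, 254.2, 756.5, [460.2, -138.5, 460.1, -139.8, 36.4, 10.7, 67.6])
t5.30 at [ 630.3 -154.2   78.2] psi -10.5 w 44.1 F [-0.5  1.2 -0.9]
d [ 0.7  0.3 37.2] r [-0.14 -0.04 -0.05] rows 0.5948058007072957 0.014377974215669732
```

View pics/w3.png

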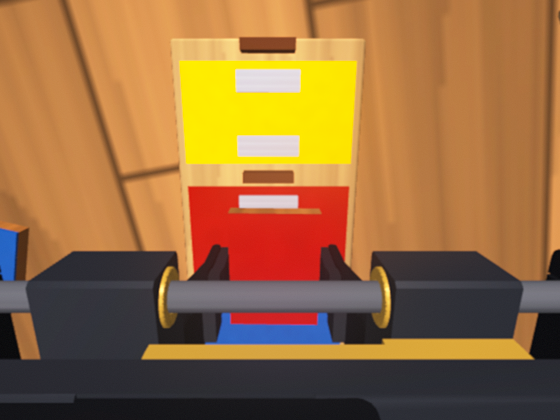

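Wrist view: the held red tile is centred over its bed, and the rib at (268,177) is clear of it. Lowering.

Emit:
{"op": "step_arm", "data": {"targets": [{"dx":0.001,"dy":0,"dz":0.015,"rx":0,"ry":0,"rz":0},{"dx":0.001,"dy":0,"dz":0.028,"rx":0,"ry":0,"rz":0},{"dx":0.001,"dy":0,"dz":0.036,"rx":0,"ry":0,"rz":0},{"dx":0.001,"dy":0,"dz":0.039,"rx":0,"ry":0,"rz":0},{"dx":0.001,"dy":0,"dz":0.039,"rx":0,"ry":0,"rz":0}]}}

```text
time: 5.92
position: [0.6303, -0.1529, 0.0392]
tool_rot: [0.768, 0.64, -0.001, -0.001]
ft_force: [0.1, -0.5, -0.7]
grip_width: 0.0437
```

Emit:
{"op": "step_arm", "data": {"targets": [{"dx":0,"dy":0,"dz":0,"rx":0,"ry":0,"rz":0},{"dx":0,"dy":0,"dz":0,"rx":0,"ry":0,"rz":0},{"dx":0,"dy":0,"dz":0,"rx":0,"ry":0,"rz":0},{"dx":0,"dy":0,"dz":0,"rx":0,"ry":0,"rz":0},{"dx":0,"dy":0,"dz":0,"rx":0,"ry":0,"rz":0}], "gripper": 0.9}}

```text
time: 6.55
position: [0.6303, -0.153, 0.0392]
tool_rot: [0.768, 0.64, -0.001, -0.001]
ft_force: [0.3, 0.2, 0.3]
grip_width: 0.0775
```

Emit:
{"op": "step_arm", "data": {"targets": [{"dx":0,"dy":0,"dz":-0.02,"rx":0,"ry":0,"rz":0},{"dx":0,"dy":0,"dz":-0.05,"rx":0,"ry":0,"rz":0},{"dx":0,"dy":0,"dz":-0.1,"rx":0,"ry":0,"rz":0},{"dx":0,"dy":0,"dz":-0.12,"rx":0,"ry":0,"rz":0},{"dx":0,"dy":0,"dz":-0.12,"rx":0,"ry":0,"rz":0}]}}

```text
time: 7.18
position: [0.6322, -0.1537, 0.1628]
tool_rot: [0.768, 0.64, 0.001, 0.002]
ft_force: [0.0, 1.0, -0.2]
grip_width: 0.0781
```

```bash
python3 - <<'E'
from h import *
c=shot('wrist','w4.png')
for b in blobs(c,'blue',0.012,100): print(b)
W=world(c); print(blobs(c,'red',0.028,100))
c=shot('top','t4.png')
for col in ['yellow','blue']:
    for b in blobs(c,col,0.012): print(col,b)
E
python3 go.py 0.4396 -0.1425 0.1 -25.3
```

```text
(270.8, 264.1, 3130.5, [619.7, -211.3, 619.6, -211.9, 31.1, 98.0, 79.5])
(58.0, 224.2, 2676.5, [440.3, -139.0, 439.8, -142.2, 57.2, 44.4, 65.2])
[(270.6, 203.3, 7005.5, [630.9, -150.4, 630.7, -152.6, 58.5, 93.0, 79.6])]
yellow (349.5, 236.9, 267.5, [422.2, -260.6, 422.0, -260.3, 46.1, 55.2, 0.1])
blue (340.9, 183.5, 15.5, [578.7, -238.8, 579.2, -238.5, 9.6, 22.2, 79.5])
blue (392.5, 156.0, 207.0, [662.1, -393.6, 681.9, -392.7, 111.0, 44.2, 10.9])
t7.28 at [ 630.2 -152.9  159.4] psi -10.4 w 78.3 F [-0.1  0.3 -0.2]
d [ -24.3 -189.1   59.9] r [-0.15 -0.02 14.87] rows 3.1979610465057857 1.3896805889117354
```

View pics/w4.png

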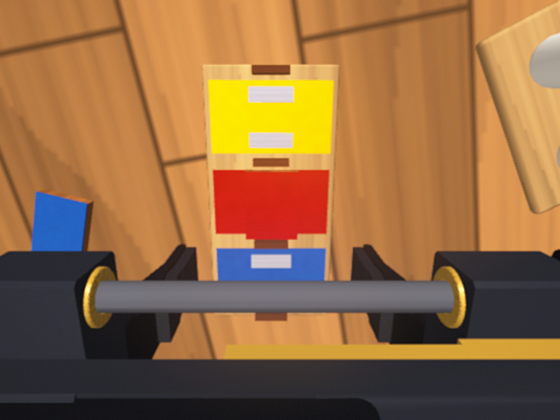

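The red tile lies in its bed (270,203), and the blue tile hasn't moved. Blue is next.

Emit:
{"op": "step_arm", "data": {"targets": [{"dx":-0.006,"dy":-0.045,"dz":0.01,"rx":0,"ry":0,"rz":4},{"dx":-0.012,"dy":-0.095,"dz":0.025,"rx":0,"ry":0,"rz":8},{"dx":-0.018,"dy":-0.145,"dz":0.045,"rx":0,"ry":0,"rz":12},{"dx":-0.024,"dy":-0.189,"dz":0.06,"rx":0,"ry":0,"rz":14.5},{"dx":-0.024,"dy":-0.189,"dz":0.06,"rx":0,"ry":0,"rz":14.5}], "gripper": 1}}

```text
time: 7.9
position: [0.4337, -0.1395, 0.0978]
tool_rot: [0.843, 0.537, -0.003, -0.006]
ft_force: [0.4, -1.1, 0.1]
grip_width: 0.0869
```

```bash
python3 - <<'E'
from h import *
c=shot('wrist','w5.png')
for b in blobs(c,'blue',0.012,100): print(b)
E
python3 go.py 0.4398 -0.1424 0.022 -24.8
```

```text
(525.0, 224.1, 3157.5, [590.3, -210.5, 591.4, -212.1, 44.1, 44.3, 79.7])
(284.8, 223.6, 4771.5, [440.2, -141.1, 439.7, -142.2, 57.0, 43.3, 65.3])
t7.95 at [ 437.4 -141.3   98.6] psi -25.0 w 86.7 F [ 1.2 -0.2  0.9]
d [-0.1  3.2 76.6] r [-0.44 -0.04 -0.19] rows 1.2263558480781482 0.04499398911547584
```

Emit:
{"op": "step_arm", "data": {"targets": [{"dx":0,"dy":0.002,"dz":0.03,"rx":0,"ry":0,"rz":0},{"dx":0,"dy":0.002,"dz":0.058,"rx":-0.3,"ry":0,"rz":0},{"dx":0,"dy":0.002,"dz":0.07,"rx":-0.3,"ry":0,"rz":0},{"dx":0,"dy":0.002,"dz":0.0765,"rx":-0.3,"ry":0,"rz":0},{"dx":0,"dy":0.002,"dz":0.0765,"rx":-0.3,"ry":0,"rz":0}]}}

```text
time: 8.57
position: [0.4392, -0.142, 0.0221]
tool_rot: [0.843, 0.537, -0.0, -0.001]
ft_force: [-0.0, -0.2, 0.7]
grip_width: 0.0873
```

Emit:
{"op": "step_arm", "data": {"targets": [{"dx":0,"dy":0,"dz":0,"rx":0,"ry":0,"rz":0},{"dx":0,"dy":0,"dz":0,"rx":0,"ry":0,"rz":0},{"dx":0,"dy":0,"dz":0,"rx":0,"ry":0,"rz":0},{"dx":0,"dy":0,"dz":0,"rx":0,"ry":0,"rz":0},{"dx":0,"dy":0,"dz":0,"rx":0,"ry":0,"rz":0}], "gripper": 0.3, "force": 15}}

```text
time: 9.2
position: [0.4393, -0.142, 0.0222]
tool_rot: [0.843, 0.537, -0.0, -0.001]
ft_force: [-0.0, 0.6, -0.1]
grip_width: 0.045
```

Emit:
{"op": "step_arm", "data": {"targets": [{"dx":0,"dy":0,"dz":-0.02,"rx":0,"ry":0,"rz":0},{"dx":0,"dy":0,"dz":-0.05,"rx":0,"ry":0,"rz":0},{"dx":0,"dy":0,"dz":-0.07,"rx":0,"ry":0,"rz":0},{"dx":0,"dy":0,"dz":-0.07,"rx":0,"ry":0,"rz":0},{"dx":0,"dy":0,"dz":-0.07,"rx":0,"ry":0,"rz":0}]}}

```text
time: 9.82
position: [0.439, -0.1419, 0.0916]
tool_rot: [0.843, 0.537, -0.0, -0.001]
ft_force: [-0.0, 0.0, -0.4]
grip_width: 0.044
```

```bash
python3 go.py 0.6174 -0.224 0.08 -10.4
```

```text
t9.82 at [ 439.  -141.9   91.6] psi -25.0 w 44.0 F [-0.   0.  -0.4]
d [  0.9 196.4  11.1] r [ -0.15  -0.06 -14.58] rows 3.1481096014861403 1.3624759162109417
```

Emit:
{"op": "step_arm", "data": {"targets": [{"dx":0,"dy":0.045,"dz":0,"rx":0,"ry":0,"rz":-4},{"dx":0,"dy":0.095,"dz":0,"rx":0,"ry":0,"rz":-8},{"dx":0.001,"dy":0.15,"dz":0.005,"rx":-0.2,"ry":0,"rz":-12},{"dx":0.001,"dy":0.196,"dz":0.011,"rx":-0.2,"ry":0,"rz":-14.6},{"dx":0.001,"dy":0.196,"dz":0.011,"rx":-0.2,"ry":0,"rz":-14.6}]}}

```text
time: 10.45
position: [0.6195, -0.2253, 0.0779]
tool_rot: [0.768, 0.64, 0.001, 0.001]
ft_force: [-1.0, 0.2, 0.2]
grip_width: 0.0438
```

```bash
python3 - <<'E'
from h import *
c=shot('wrist','w6.png')
E
python3 go.py 0.6174 -0.224 0.0388 -10.4
```

```text
t10.50 at [ 616.9 -223.8   77.8] psi -10.4 w 43.8 F [-1.  -0.1 -0.3]
d [-0.2  0.6 39. ] r [-0.09 -0.1   0.  ] rows 0.6236627164168741 0.012960517226638211
```

View pics/w6.png

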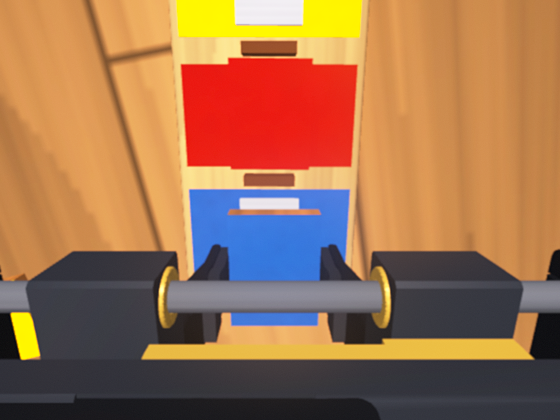

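Blue is aligned over its bed, with the same geometry as red, so I'm lowering it. The red tile sits between its ribs (270,41) and (269,180).

Emit:
{"op": "step_arm", "data": {"targets": [{"dx":0,"dy":0,"dz":0.015,"rx":0,"ry":0,"rz":0},{"dx":0,"dy":0,"dz":0.028,"rx":0,"ry":0,"rz":0},{"dx":0,"dy":0,"dz":0.036,"rx":0,"ry":0,"rz":0},{"dx":0,"dy":0,"dz":0.039,"rx":0,"ry":0,"rz":0},{"dx":0,"dy":0,"dz":0.039,"rx":0,"ry":0,"rz":0}]}}

```text
time: 11.12
position: [0.6169, -0.2237, 0.0389]
tool_rot: [0.768, 0.64, 0.0, -0.001]
ft_force: [0.6, -0.4, -0.5]
grip_width: 0.0438
```

Emit:
{"op": "step_arm", "data": {"targets": [{"dx":0,"dy":0,"dz":0,"rx":0,"ry":0,"rz":0},{"dx":0,"dy":0,"dz":0,"rx":0,"ry":0,"rz":0},{"dx":0,"dy":0,"dz":0,"rx":0,"ry":0,"rz":0},{"dx":0,"dy":0,"dz":0,"rx":0,"ry":0,"rz":0},{"dx":0,"dy":0,"dz":0,"rx":0,"ry":0,"rz":0}], "gripper": 0.9}}

```text
time: 11.75
position: [0.6169, -0.2237, 0.0389]
tool_rot: [0.768, 0.64, 0.0, -0.001]
ft_force: [0.6, 0.5, -0.1]
grip_width: 0.077
```

Emit:
{"op": "step_arm", "data": {"targets": [{"dx":0,"dy":0,"dz":-0.02,"rx":0,"ry":0,"rz":0},{"dx":0,"dy":0,"dz":-0.05,"rx":0,"ry":0,"rz":0},{"dx":0,"dy":0,"dz":-0.1,"rx":0,"ry":0,"rz":0},{"dx":0,"dy":0,"dz":-0.12,"rx":0,"ry":0,"rz":0},{"dx":0,"dy":0,"dz":-0.12,"rx":0,"ry":0,"rz":0}]}}

```text
time: 12.38
position: [0.6186, -0.2247, 0.1625]
tool_rot: [0.768, 0.64, 0.001, 0.002]
ft_force: [-0.1, 1.3, -0.1]
grip_width: 0.0784
```

```bash
python3 - <<'E'
from h import *
c=shot('wrist','w7.png')
for col in ['yellow','red','blue']:
  for b in blobs(c,col,0.012,100): print(col,b)
E
python3 go.py 0.4244 -0.2568 0.1 4.5
```

```text
yellow (67.1, 245.8, 336.0, [428.2, -231.0, 423.0, -228.4, 11.6, 44.7, 79.6])
yellow (271.0, 30.2, 7770.5, [642.0, -90.0, 641.8, -90.6, 42.7, 100.8, 79.7])
red (271.0, 115.2, 8639.0, [630.5, -152.1, 630.4, -152.8, 60.1, 98.5, 79.7])
blue (271.0, 203.0, 7057.0, [617.0, -225.1, 616.6, -227.3, 62.6, 98.3, 79.6])
t12.43 at [ 617.4 -224.2  160.5] psi -10.4 w 78.2 F [-0.1  0.4 -0.4]
d [ -67.  -184.    60.2] r [  0.07  -0.04 -14.9 ] rows 3.2778928269769763 1.3925135251035903
```

View pics/w7.png

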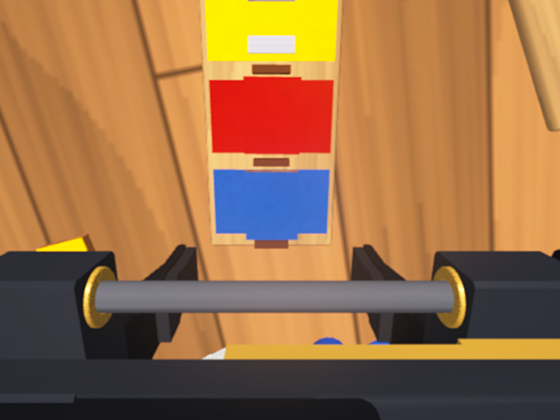

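Red and blue both lie in their beds. Yellow's corner is at (65,243), unmoved, so I'm going to it.

Emit:
{"op": "step_arm", "data": {"targets": [{"dx":-0.015,"dy":-0.045,"dz":0.01,"rx":0,"ry":0,"rz":-4},{"dx":-0.033,"dy":-0.095,"dz":0.025,"rx":0,"ry":0,"rz":-8},{"dx":-0.05,"dy":-0.143,"dz":0.045,"rx":0,"ry":0,"rz":-12},{"dx":-0.067,"dy":-0.184,"dz":0.06,"rx":0,"ry":0,"rz":-14.9},{"dx":-0.067,"dy":-0.184,"dz":0.06,"rx":0,"ry":0,"rz":-14.9}], "gripper": 1}}

```text
time: 13.05
position: [0.4198, -0.2549, 0.0981]
tool_rot: [0.68, 0.733, 0.001, -0.004]
ft_force: [0.1, 0.3, -0.1]
grip_width: 0.0866
```

```bash
python3 - <<'E'
from h import *
c=shot('wrist','w8.png')
for b in blobs(c,'yellow',0.012,100): print(b)
E
python3 go.py 0.4244 -0.2568 0.022 4.5
```

```text
(279.4, 226.1, 4949.5, [423.8, -255.0, 423.9, -256.2, 44.5, 57.9, 4.4])
t13.10 at [ 422.5 -256.2   99. ] psi 4.3 w 86.9 F [-0.6  0.3  0.1]
d [-1.1  1.9 77. ] r [-0.08 -0.21 -0.16] rows 1.2322984291310188 0.025761206787041014
```

Emit:
{"op": "step_arm", "data": {"targets": [{"dx":0,"dy":0.001,"dz":0.03,"rx":0,"ry":0,"rz":0},{"dx":0,"dy":0.001,"dz":0.058,"rx":0,"ry":0,"rz":0},{"dx":0,"dy":0.001,"dz":0.07,"rx":0,"ry":0,"rz":0},{"dx":0,"dy":0.001,"dz":0.077,"rx":0,"ry":0,"rz":0},{"dx":0,"dy":0.001,"dz":0.077,"rx":0,"ry":0,"rz":0}]}}

```text
time: 13.72
position: [0.4238, -0.2559, 0.022]
tool_rot: [0.68, 0.734, 0.001, -0.002]
ft_force: [-0.6, 0.5, -0.1]
grip_width: 0.0871
```

Emit:
{"op": "step_arm", "data": {"targets": [{"dx":0,"dy":0,"dz":0,"rx":0,"ry":0,"rz":0},{"dx":0,"dy":0,"dz":0,"rx":0,"ry":0,"rz":0},{"dx":0,"dy":0,"dz":0,"rx":0,"ry":0,"rz":0},{"dx":0,"dy":0,"dz":0,"rx":0,"ry":0,"rz":0},{"dx":0,"dy":0,"dz":0,"rx":0,"ry":0,"rz":0}], "gripper": 0.3, "force": 15}}

```text
time: 14.35
position: [0.4239, -0.2559, 0.0221]
tool_rot: [0.68, 0.734, 0.001, -0.002]
ft_force: [0.7, -0.6, 0.7]
grip_width: 0.0448
```

Emit:
{"op": "step_arm", "data": {"targets": [{"dx":0,"dy":0,"dz":-0.02,"rx":0,"ry":0,"rz":0},{"dx":0,"dy":0,"dz":-0.05,"rx":0,"ry":0,"rz":0},{"dx":0,"dy":0,"dz":-0.07,"rx":0,"ry":0,"rz":0},{"dx":0,"dy":0,"dz":-0.07,"rx":0,"ry":0,"rz":0},{"dx":0,"dy":0,"dz":-0.07,"rx":0,"ry":0,"rz":0}]}}

```text
time: 14.98
position: [0.4236, -0.2558, 0.0915]
tool_rot: [0.68, 0.733, 0.001, -0.002]
ft_force: [0.3, -0.2, -0.2]
grip_width: 0.0439
```

```bash
python3 go.py 0.6433 -0.0825 0.08 -10.4
```

```text
t14.97 at [ 423.6 -255.8   91.5] psi 4.4 w 43.9 F [ 0.3 -0.2 -0.2]
d [156.  232.3  11.8] r [-0.13 -0.23 14.76] rows 4.481050100796894 1.3795709683484865
```

Emit:
{"op": "step_arm", "data": {"targets": [{"dx":0.031,"dy":0.046,"dz":0,"rx":0,"ry":0,"rz":3},{"dx":0.062,"dy":0.092,"dz":0,"rx":0,"ry":0,"rz":6},{"dx":0.094,"dy":0.14,"dz":0,"rx":0,"ry":0,"rz":9},{"dx":0.126,"dy":0.188,"dz":0.005,"rx":0,"ry":-0.2,"rz":12},{"dx":0.156,"dy":0.232,"dz":0.011,"rx":-0.1,"ry":-0.2,"rz":14.8}]}}

```text
time: 15.6
position: [0.6438, -0.0809, 0.0789]
tool_rot: [0.769, 0.639, -0.001, -0.001]
ft_force: [-0.5, -0.7, -0.4]
grip_width: 0.044
```

Emit:
{"op": "step_arm", "data": {"targets": [{"dx":0,"dy":0,"dz":0,"rx":0,"ry":0,"rz":0},{"dx":0,"dy":0,"dz":0,"rx":0,"ry":0,"rz":0},{"dx":0,"dy":0,"dz":0,"rx":0,"ry":0,"rz":0},{"dx":0,"dy":0,"dz":0,"rx":0,"ry":0,"rz":0},{"dx":0,"dy":0,"dz":0,"rx":0,"ry":0,"rz":0}]}}

```text
time: 16.23
position: [0.6434, -0.0817, 0.0792]
tool_rot: [0.769, 0.639, -0.001, -0.001]
ft_force: [0.2, 0.2, -0.3]
grip_width: 0.0438
```

```bash
python3 - <<'E'
from h import *
c=shot('wrist','w9.png')
E
python3 go.py 0.6433 -0.0825 0.0388 -10.4
```

```text
t16.27 at [643.6 -81.6  79.2] psi -10.6 w 43.8 F [ 0.   0.4 -0.1]
d [-1.  -0.  40.4] r [-0.13 -0.03 -0.16] rows 0.6470213713806151 0.020005842173553216
```

View pics/w9.png

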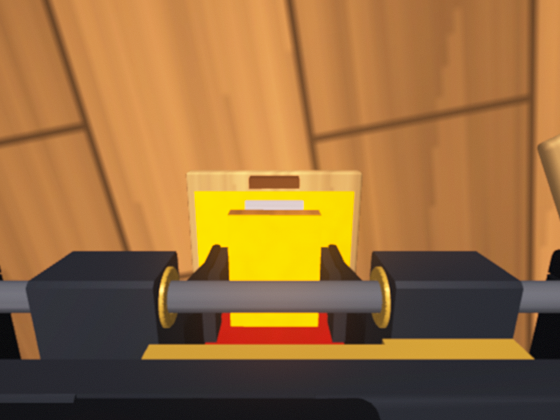

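Yellow is aligned over its bed in the same way. Lowering and releasing.

Emit:
{"op": "step_arm", "data": {"targets": [{"dx":0,"dy":0,"dz":0.015,"rx":0,"ry":0,"rz":0},{"dx":-0.001,"dy":0,"dz":0.028,"rx":0,"ry":0,"rz":0},{"dx":-0.001,"dy":0,"dz":0.036,"rx":0,"ry":0,"rz":0},{"dx":-0.001,"dy":0,"dz":0.0404,"rx":0,"ry":0,"rz":0},{"dx":-0.001,"dy":0,"dz":0.0404,"rx":0,"ry":0,"rz":0}]}}

```text
time: 16.9
position: [0.6433, -0.0825, 0.0385]
tool_rot: [0.769, 0.639, -0.001, -0.001]
ft_force: [0.0, -0.8, -1.3]
grip_width: 0.0438
```

Emit:
{"op": "step_arm", "data": {"targets": [{"dx":0,"dy":0,"dz":0,"rx":0,"ry":0,"rz":0},{"dx":0,"dy":0,"dz":0,"rx":0,"ry":0,"rz":0},{"dx":0,"dy":0,"dz":0,"rx":0,"ry":0,"rz":0},{"dx":0,"dy":0,"dz":0,"rx":0,"ry":0,"rz":0},{"dx":0,"dy":0,"dz":0,"rx":0,"ry":0,"rz":0}], "gripper": 0.9}}

```text
time: 17.52
position: [0.6434, -0.0825, 0.0386]
tool_rot: [0.769, 0.639, -0.001, -0.001]
ft_force: [-0.6, 0.2, -0.0]
grip_width: 0.0771
```

Emit:
{"op": "step_arm", "data": {"targets": [{"dx":0,"dy":0,"dz":-0.02,"rx":0,"ry":0,"rz":0},{"dx":0,"dy":0,"dz":-0.05,"rx":0,"ry":0,"rz":0},{"dx":0,"dy":0,"dz":-0.1,"rx":0,"ry":0,"rz":0},{"dx":-0.04,"dy":0,"dz":-0.14,"rx":0,"ry":0,"rz":0},{"dx":-0.09,"dy":0,"dz":-0.16,"rx":0,"ry":0,"rz":0}]}}

```text
time: 18.15
position: [0.6287, -0.1714, 0.2033]
tool_rot: [0.768, 0.64, 0.001, 0.002]
ft_force: [1.4, -1.1, 0.1]
grip_width: 0.0783
```

```bash
python3 - <<'E'
from h import *
c=shot('wrist','w10.png')
W=world(c); im=c['img']
for col in ['yellow','red','blue']:
  m=(mask(im,col)>0)&(c['depth']>0)
  for lo,hi in[(.005,.018),(.018,.04)]:
    k=m&(W[...,2]>lo)&(W[...,2]<hi)
    if k.sum()>50:
      P=W[k]; r=cv2.minAreaRect((P[:,:2]*1000).astype(np.float32)); print(col,lo,k.sum(),'zmed',np.median(P[:,2]).round(4),np.round(r[0],1),np.round(r[1],1),round(r[2],1))
for b in blobs(c,'orange',0.08,50): print(b)
E
python3 go.py 0.519 -0.398 0.2 13
```

```text
yellow 0.005 4076 zmed 0.0116 [643.4 -81.9] [ 61.7 101.4] 79.6
yellow 0.018 3474 zmed 0.0283 [644.1 -83.2] [57.6 43.9] 79.1
red 0.005 3034 zmed 0.0117 [ 629.8 -156.4] [61.4 98.6] 79.0
red 0.018 2854 zmed 0.0285 [ 631.5 -153.4] [57.1 43.7] 79.0
blue 0.005 2539 zmed 0.0117 [ 617.2 -224.5] [56.1 98.3] 79.4
blue 0.018 2395 zmed 0.0288 [ 618.1 -224.1] [57.2 43.9] 80.0
t18.20 at [ 628.7 -179.7  205.5] psi -10.7 w 78.4 F [ 0.3 -3.9  1.4]
d [-234.8  -67.4    6.7] r [  0.38   0.54 -23.68] rows 3.9096739275331323 2.2138110495224446
```

View pics/w10.png

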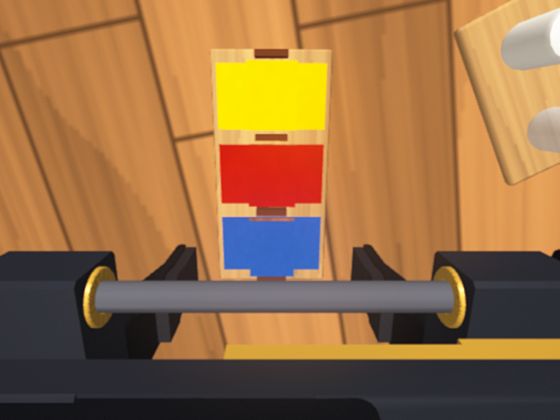

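All three tile tops are about 28 mm up and centred on their beds. Next, the roller.

Emit:
{"op": "step_arm", "data": {"targets": [{"dx":-0.055,"dy":-0.015,"dz":0.0,"rx":0,"ry":0,"rz":-5},{"dx":-0.11,"dy":-0.03,"dz":0.0,"rx":0,"ry":0,"rz":-10},{"dx":-0.165,"dy":-0.047,"dz":0.0,"rx":0,"ry":0,"rz":-15},{"dx":-0.21,"dy":-0.06,"dz":0.0,"rx":0,"ry":0.3,"rz":-20},{"dx":-0.235,"dy":-0.067,"dz":0.0,"rx":0.3,"ry":0.5,"rz":-23.7}], "gripper": 0.8}}

```text
time: 18.82
position: [0.5179, -0.4008, 0.2081]
tool_rot: [0.623, 0.783, -0.0, 0.001]
ft_force: [0.2, -0.5, 0.4]
grip_width: 0.0694
```

```bash
python3 - <<'E'
from h import *
c=shot('wrist','w11.png')
W=world(c); im=c['img']
for b in blobs(c,'orange',0.08,50): print(b)
m=(mask(im,'orange')>0)&(c['depth']>0)&(W[...,2]>.07); P=W[m]; print(m.sum(),np.percentile(P[:,2],[2,25,50,75,98]),cv2.minAreaRect((P[:,:2]*1000).astype(np.float32)))
E
python3 go.py 0.519 -0.398 0.14 13
```

```text
(284.7, 209.9, 1556.5, [527.5, -399.8, 528.0, -400.7, 26.2, 44.9, 13.0])
1412 [0.07239942 0.08110129 0.08202618 0.08288607 0.08438656] ((510.2557373046875, -461.07537841796875), (166.14662170410156, 37.999786376953125), 71.85467529296875)
t18.88 at [ 517.  -403.7  208.1] psi 13.0 w 69.5 F [-0.9 -1.4  0.4]
d [ 5.4  3.2 68.1] r [ 0.03  0.29 -0.  ] rows 1.0937892857504679 0.02728434917925603
```

View pics/w11.png

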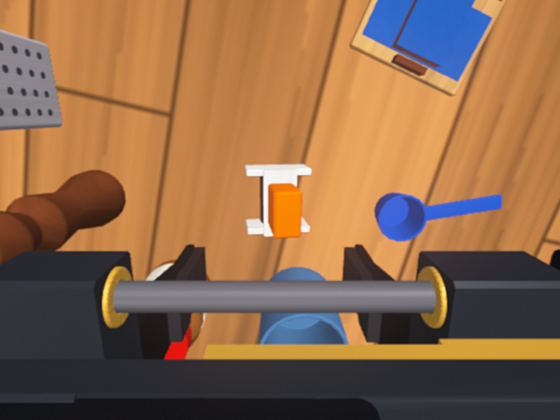

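Run:
```python
from h import *
c=load('w11.png'); W=world(c); im=c['img']
m=(mask(im,'orange')>0)&(c['depth']>0); m[:,:255]=0;m[:,320:]=0;m[260:]=0
for lo,hi in [(.03,.05),(.05,.06),(.06,.07),(.07,.078),(.078,.09)]:
    k=m&(W[...,2]>lo)&(W[...,2]<hi)
    if k.sum()>10:
        P=W[k]; print(lo,k.sum(),P.mean(0).round(4),cv2.minAreaRect((P[:,:2]*1000).astype(np.float32)))
h=cv2.cvtColor(im,cv2.COLOR_BGR2HSV); k=(h[...,1]<60)&(h[...,2]>150); k[:,:235]=0;k[:,320:]=0;k[:160]=0;k[240:]=0
P=W[k&(W[...,2]>.005)]; print(P.mean(0),np.percentile(P[:,2],[1,50,99]),cv2.minAreaRect((P[:,:2]*1000).astype(np.float32)))
for zl in [(.0,.02),(.02,.035),(.035,.05)]:
    Q=P[(P[:,2]>zl[0])&(P[:,2]<zl[1])]
    if len(Q)>10: print(zl,len(Q),cv2.minAreaRect((Q[:,:2]*1000).astype(np.float32)))
cv2.imwrite('pics/w11c.png',cv2.resize(im[150:250,230:330],None,fx=5,fy=5,interpolation=cv2.INTER_CUBIC))
```

```text
0.05 95 [ 0.519  -0.3925  0.0554] ((517.130126953125, -398.62109375), (39.149993896484375, 16.82826805114746), 70.94059753417969)
0.06 124 [ 0.5197 -0.395   0.0653] ((518.867919921875, -398.4804992675781), (40.859275817871094, 18.1381893157959), 69.79316711425781)
0.07 109 [ 0.5214 -0.3934  0.0743] ((520.2705688476562, -397.7797546386719), (40.56697463989258, 18.3101806640625), 69.02345275878906)
0.078 1295 [ 0.5295 -0.4019  0.0821] ((530.1806030273438, -402.719482421875), (22.89820098876953, 39.18476867675781), 13.016319274902344)
[ 0.51698696 -0.39601399  0.03618466] [0.00896154 0.039852   0.04583852] ((516.65576171875, -381.6164855957031), (63.00596237182617, 109.90217590332031), 13.568792343139648)
(0.0, 0.02) 190 ((520.9909057617188, -404.79913330078125), (60.12989807128906, 60.96099090576172), 13.166500091552734)
(0.02, 0.035) 408 ((523.525390625, -404.4554138183594), (61.147220611572266, 61.3569450378418), 12.716764450073242)
(0.035, 0.05) 945 ((522.6604614257812, -404.81866455078125), (55.69743728637695, 61.9887809753418), 13.538375854492188)
```

View pics/w11c.png

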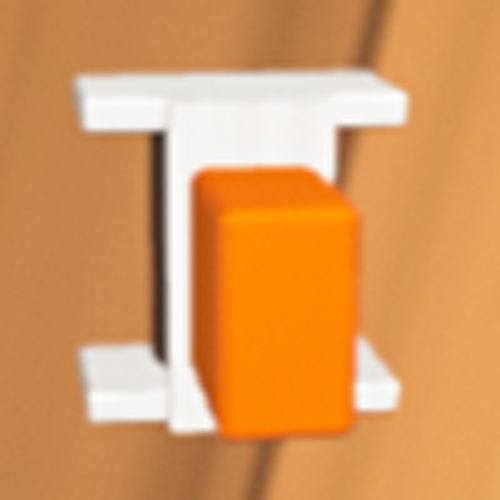

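The handle top is centred at (530,-403) mm and the cheeks at (521,-405), leaning about 7 degrees toward +x, yaw 13 degrees. Going down over it with the jaws across its x.

```bash
python3 go.py 0.524 -0.4043 0.067 13
```

```text
t18.88 at [ 517.  -403.7  208.1] psi 13.0 w 69.5 F [-0.9 -1.4  0.4]
d [ -1.5   6.6 141.1] r [ 0.03  0.29 -0.  ] rows 2.2603424492845274 0.02728434917925603
```

Emit:
{"op": "step_arm", "data": {"targets": [{"dx":-0.001,"dy":0.006,"dz":0.02,"rx":0,"ry":0.3,"rz":0},{"dx":-0.0015,"dy":0.0065,"dz":0.04,"rx":0,"ry":0.3,"rz":0},{"dx":-0.0015,"dy":0.0065,"dz":0.06,"rx":0,"ry":0.3,"rz":0},{"dx":-0.0015,"dy":0.0065,"dz":0.07,"rx":0,"ry":0.3,"rz":0},{"dx":-0.0015,"dy":0.0065,"dz":0.07,"rx":0,"ry":0.3,"rz":0}]}}

```text
time: 19.5
position: [0.5239, -0.4026, 0.1369]
tool_rot: [0.622, 0.783, 0.001, -0.001]
ft_force: [0.6, -0.2, -0.9]
grip_width: 0.0697
```

```bash
python3 go.py 0.524 -0.4043 0.067 13
```

```text
t19.50 at [ 523.9 -402.6  136.9] psi 13.0 w 69.7 F [ 0.6 -0.2 -0.9]
d [-1.8 -0.2 69.9] r [-0.03 -0.14  0.04] rows 1.118899821983317 0.01385097526075613
```

Emit:
{"op": "step_arm", "data": {"targets": [{"dx":-0.002,"dy":0,"dz":0.02,"rx":0,"ry":0,"rz":0},{"dx":-0.002,"dy":0,"dz":0.045,"rx":0,"ry":0,"rz":0},{"dx":-0.002,"dy":0,"dz":0.065,"rx":0,"ry":0,"rz":0},{"dx":-0.002,"dy":0,"dz":0.07,"rx":0,"ry":0,"rz":0},{"dx":-0.002,"dy":0,"dz":0.07,"rx":0,"ry":0,"rz":0}]}}

```text
time: 20.12
position: [0.5243, -0.4045, 0.0666]
tool_rot: [0.622, 0.783, 0.001, -0.001]
ft_force: [-0.3, -0.7, 0.0]
grip_width: 0.0696
```

Emit:
{"op": "step_arm", "data": {"targets": [{"dx":0,"dy":0,"dz":0,"rx":0,"ry":0,"rz":0},{"dx":0,"dy":0,"dz":0,"rx":0,"ry":0,"rz":0},{"dx":0,"dy":0,"dz":0,"rx":0,"ry":0,"rz":0},{"dx":0,"dy":0,"dz":0,"rx":0,"ry":0,"rz":0},{"dx":0,"dy":0,"dz":0,"rx":0,"ry":0,"rz":0}], "gripper": 0.1, "force": 25}}

```text
time: 20.75
position: [0.5244, -0.4045, 0.0667]
tool_rot: [0.622, 0.783, 0.001, -0.001]
ft_force: [-0.5, -0.1, 0.1]
grip_width: 0.0276
```

Emit:
{"op": "step_arm", "data": {"targets": [{"dx":0,"dy":0,"dz":0,"rx":0,"ry":0,"rz":0},{"dx":0,"dy":0,"dz":0,"rx":0,"ry":0,"rz":0},{"dx":0,"dy":0,"dz":0,"rx":0,"ry":0,"rz":0},{"dx":0,"dy":0,"dz":0,"rx":0,"ry":0,"rz":0},{"dx":0,"dy":0,"dz":0,"rx":0,"ry":0,"rz":0}], "gripper": 0.1, "force": 50}}

```text
time: 21.38
position: [0.5244, -0.4044, 0.0668]
tool_rot: [0.622, 0.783, 0.001, -0.001]
ft_force: [-0.2, 0.7, 0.7]
grip_width: 0.0239
```

```bash
python3 go.py 0.524 -0.4043 0.067 13;  python3 - <<'E'
from h import *
c=shot('wrist','w12.png')
E
```

```text
t21.38 at [ 524.4 -404.4   66.8] psi 13.0 w 23.9 F [-0.2  0.7  0.7]
d [ 0.2 -0.4 -0.2] r [-0.03 -0.14  0.03] rows 0.007960502865199132 0.013962204649745775
```

View pics/w12.png

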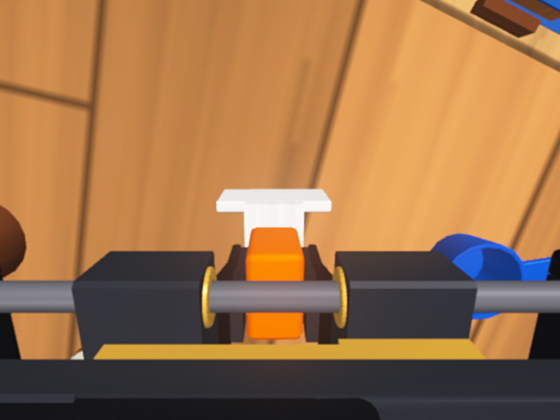

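Gripped upright: opening 23.9 mm, TCP 66.8 mm above the drum's bottom. Lifting.

Emit:
{"op": "step_arm", "data": {"targets": [{"dx":0,"dy":0,"dz":-0.02,"rx":0,"ry":0,"rz":0},{"dx":0,"dy":0,"dz":-0.05,"rx":0,"ry":0,"rz":0},{"dx":0,"dy":0,"dz":-0.09,"rx":0,"ry":0,"rz":0},{"dx":0,"dy":0,"dz":-0.1,"rx":0,"ry":0,"rz":0},{"dx":0,"dy":0,"dz":-0.1,"rx":0,"ry":0,"rz":0}]}}

```text
time: 22.05
position: [0.5245, -0.4046, 0.1672]
tool_rot: [0.622, 0.783, 0.001, -0.001]
ft_force: [-0.8, -0.1, -5.4]
grip_width: 0.0237
```

```bash
python3 go.py 0.644 -0.083 0.13 79.6
```

```text
t22.05 at [ 524.5 -404.6  167.2] psi 13.0 w 23.7 F [-0.8 -0.1 -5.4]
d [286.3 189.   37.7] r [ 6.000e-02 -9.000e-02 -6.656e+01] rows 5.522147859038215 6.220938485563521
```

Emit:
{"op": "step_arm", "data": {"targets": [{"dx":0.03,"dy":0.02,"dz":0,"rx":0,"ry":0,"rz":-7},{"dx":0.065,"dy":0.045,"dz":0,"rx":0,"ry":0,"rz":-15},{"dx":0.1,"dy":0.07,"dz":0,"rx":0,"ry":0,"rz":-23},{"dx":0.14,"dy":0.095,"dz":0,"rx":0,"ry":0,"rz":-31},{"dx":0.18,"dy":0.12,"dz":0,"rx":0,"ry":0,"rz":-39}]}}

```text
time: 22.68
position: [0.5998, -0.2002, 0.1651]
tool_rot: [0.323, 0.946, 0.001, -0.003]
ft_force: [0.9, -0.6, -4.0]
grip_width: 0.0237
```

```bash
python3 go.py 0.644 -0.083 0.13 79.6
```

```text
t22.68 at [ 599.8 -200.2  165.1] psi 52.3 w 23.7 F [ 0.9 -0.6 -4. ]
d [ 36.5 119.7  35.3] r [  0.1   -0.33 -27.32] rows 2.0809487939246694 2.5536499339538676
```

Emit:
{"op": "step_arm", "data": {"targets": [{"dx":0.012,"dy":0.04,"dz":0,"rx":0,"ry":0,"rz":-9},{"dx":0.024,"dy":0.08,"dz":0.005,"rx":0,"ry":-0.2,"rz":-18},{"dx":0.036,"dy":0.119,"dz":0.01,"rx":0.1,"ry":-0.3,"rz":-27},{"dx":0.0365,"dy":0.1197,"dz":0.025,"rx":0.1,"ry":-0.3,"rz":-27.3},{"dx":0.0365,"dy":0.1197,"dz":0.035,"rx":0.1,"ry":-0.3,"rz":-27.3}]}}

```text
time: 23.3
position: [0.6422, -0.0826, 0.1275]
tool_rot: [0.091, 0.996, 0.0, -0.003]
ft_force: [-0.3, -0.3, -3.9]
grip_width: 0.0234
```

```bash
python3 go.py 0.644 -0.083 0.105 79.6
python3 - <<'E'
from h import *
c=shot('top','t13.png'); 
cv2.imwrite('pics/t13a.png',cv2.resize(c['img'][120:250,230:420],None,fx=4,fy=4,interpolation=cv2.INTER_CUBIC))
c=shot('wrist','w13.png')
E
```

```text
t23.30 at [642.2 -82.6 127.5] psi 79.6 w 23.4 F [-0.3 -0.3 -3.9]
d [-2.  -0.  22.5] r [ 0.01 -0.31 -0.02] rows 0.361737367059379 0.029048492039042768
```

View pics/t13a.png

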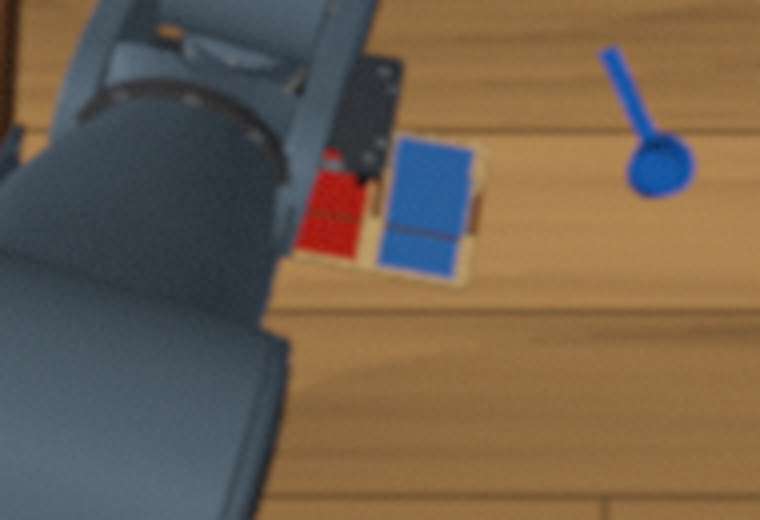

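View pics/w13.png

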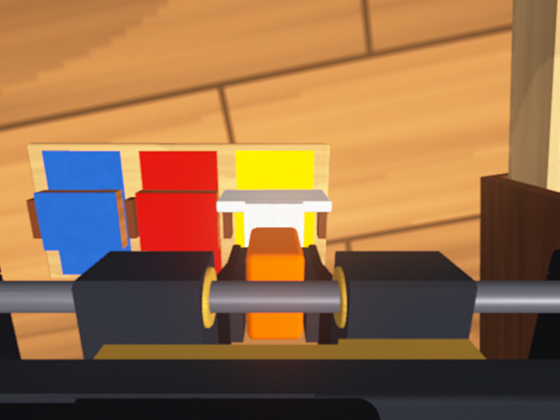

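Emit:
{"op": "step_arm", "data": {"targets": [{"dx":-0.001,"dy":0,"dz":0.012,"rx":0,"ry":-0.3,"rz":0},{"dx":-0.0015,"dy":0,"dz":0.02,"rx":0,"ry":-0.3,"rz":0},{"dx":-0.002,"dy":0,"dz":0.026,"rx":0,"ry":-0.3,"rz":0},{"dx":-0.002,"dy":0,"dz":0.03,"rx":0,"ry":-0.3,"rz":0},{"dx":-0.002,"dy":0,"dz":0.032,"rx":0,"ry":-0.3,"rz":0}]}}

```text
time: 24.02
position: [0.6437, -0.0839, 0.0954]
tool_rot: [0.092, 0.996, 0.0, -0.0]
ft_force: [-0.0, 0.8, -4.6]
grip_width: 0.0237
```

```bash
python3 go.py 0.644 -0.083 0.094 79.6; sleep 0
```

```text
t24.02 at [643.7 -83.9  95.4] psi 79.5 w 23.7 F [-0.   0.8 -4.6]
d [-0.2  1.   1.4] r [ 0.02 -0.06 -0.12] rows 0.026720929192525705 0.012282107522269317
```

Almost touching. Now I'll press down gradually.

Emit:
{"op": "step_arm", "data": {"targets": [{"dx":0,"dy":0.001,"dz":0.001,"rx":0,"ry":0,"rz":0},{"dx":0,"dy":0.001,"dz":0.0015,"rx":0,"ry":0,"rz":0},{"dx":0,"dy":0.001,"dz":0.002,"rx":0,"ry":0,"rz":0},{"dx":0,"dy":0.001,"dz":0.0025,"rx":0,"ry":0,"rz":0},{"dx":0,"dy":0.001,"dz":0.0025,"rx":0,"ry":0,"rz":0}]}}

```text
time: 24.65
position: [0.6441, -0.083, 0.0938]
tool_rot: [0.092, 0.996, 0.0, 0.0]
ft_force: [-1.1, -0.0, 3.3]
grip_width: 0.024
```

```bash
python3 go.py 0.644 -0.083 0.0918 79.6; sleep 0
```

```text
t24.65 at [644.1 -83.   93.8] psi 79.5 w 24.0 F [-1.1 -0.   3.3]
d [0.1 0.  2. ] r [ 0.02 -0.   -0.11] rows 0.03150316584283215 0.010780330634710534
```

Emit:
{"op": "step_arm", "data": {"targets": [{"dx":0,"dy":0,"dz":0.002,"rx":0,"ry":0,"rz":0},{"dx":0,"dy":0,"dz":0.003,"rx":0,"ry":0,"rz":0},{"dx":0,"dy":0,"dz":0.004,"rx":0,"ry":0,"rz":0},{"dx":0,"dy":0,"dz":0.004,"rx":0,"ry":0,"rz":0},{"dx":0,"dy":0,"dz":0.004,"rx":0,"ry":0,"rz":0}]}}

```text
time: 25.28
position: [0.6443, -0.083, 0.0916]
tool_rot: [0.092, 0.996, 0.0, 0.0]
ft_force: [-3.7, 0.7, 11.8]
grip_width: 0.0238
```

```bash
python3 go.py 0.644 -0.083 0.0918 79.6; sleep 0
```

```text
t25.27 at [644.3 -83.   91.6] psi 79.5 w 23.8 F [-3.7  0.7 11.8]
d [ 0.3 -0.  -0.2] r [ 0.01  0.04 -0.11] rows 0.006124725068401771 0.010702253688938911
```

Fully down at the middle (TCP 91.6 mm, so tile top is about 25), with roughly 16 N of contact. Rolling to the +y end, then to the -y end.

Emit:
{"op": "step_arm", "data": {"targets": [{"dx":0,"dy":0.004,"dz":0.0015,"rx":0,"ry":0,"rz":0},{"dx":0,"dy":0.008,"dz":0.0015,"rx":0,"ry":0,"rz":0},{"dx":0,"dy":0.013,"dz":0.0015,"rx":0,"ry":0,"rz":0},{"dx":0,"dy":0.018,"dz":0.0015,"rx":0,"ry":0,"rz":0},{"dx":0,"dy":0.018,"dz":0.0015,"rx":0,"ry":0,"rz":0}]}}

```text
time: 25.9
position: [0.6477, -0.0649, 0.0916]
tool_rot: [0.091, 0.996, 0.0, 0.0]
ft_force: [-3.4, 1.1, 10.3]
grip_width: 0.0235
```

```bash
python3 go.py 0.644 -0.083 0.0918 79.6; sleep 0
```

```text
t25.90 at [647.7 -64.9  91.6] psi 79.5 w 23.5 F [-3.4  1.1 10.3]
d [  0.3 -18.4  -0.2] r [ 0.01  0.05 -0.08] rows 0.2951411855676959 0.00893544905580262
```

Emit:
{"op": "step_arm", "data": {"targets": [{"dx":0,"dy":-0.007,"dz":0.0015,"rx":0,"ry":0,"rz":0},{"dx":0,"dy":-0.015,"dz":0.0015,"rx":0,"ry":0,"rz":0},{"dx":0,"dy":-0.024,"dz":0.0015,"rx":0,"ry":0,"rz":0},{"dx":0,"dy":-0.032,"dz":0.0015,"rx":0,"ry":0,"rz":0},{"dx":0,"dy":-0.037,"dz":0.0015,"rx":0,"ry":0,"rz":0}]}}

```text
time: 26.52
position: [0.6409, -0.1017, 0.0916]
tool_rot: [0.091, 0.996, -0.0, 0.001]
ft_force: [-4.1, 1.2, 10.5]
grip_width: 0.0235
```

```bash
python3 go.py 0.644 -0.083 0.0918 79.6; sleep 0
```

```text
t26.52 at [ 640.9 -101.7   91.6] psi 79.5 w 23.5 F [-4.1  1.2 10.5]
d [ 0.3 18.9 -0.2] r [ 0.    0.06 -0.09] rows 0.30276240828047774 0.010416549701222922
```

Emit:
{"op": "step_arm", "data": {"targets": [{"dx":0,"dy":0,"dz":-0.01,"rx":0,"ry":0,"rz":0},{"dx":0,"dy":0,"dz":-0.025,"rx":0,"ry":0,"rz":0},{"dx":0,"dy":-0.02,"dz":-0.025,"rx":0,"ry":0,"rz":0},{"dx":0,"dy":-0.045,"dz":-0.025,"rx":0,"ry":0,"rz":0},{"dx":0,"dy":-0.0525,"dz":-0.025,"rx":0,"ry":0,"rz":0}]}}

```text
time: 27.15
position: [0.631, -0.1555, 0.1163]
tool_rot: [0.092, 0.996, -0.0, 0.001]
ft_force: [0.2, 0.4, -4.6]
grip_width: 0.0236
```

```bash
cat >> h.py <<'E'
def tiles(fn):
    c=shot('wrist',fn); W=world(c); im=c['img']
    for col in ['yellow','red','blue']:
      k=(mask(im,col)>0)&(c['depth']>0)&(W[...,2]>.019)&(W[...,2]<.035)&(W[...,0]<.72)&(W[...,0]>.54)
      k=cv2.morphologyEx(k.astype(np.uint8),cv2.MORPH_OPEN,np.ones((3,3)))>0
      if k.sum()>50:
        P=W[k]; r=cv2.minAreaRect((P[:,:2]*1000).astype(np.float32)); print(col,k.sum(),'z',(1000*np.percentile(P[:,2],[10,50,90])).round(1),np.round(r[0],1),np.round(r[1],1),round(r[2],1))
E
python3 go.py 0.6313 -0.1534 0.0948 79.6; python3 -c "
from h import *
tiles('w14.png')"
```

```text
t27.15 at [ 631.  -155.5  116.3] psi 79.4 w 23.6 F [ 0.2  0.4 -4.6]
d [ 0.1  2.1 21.5] r [-0.03  0.08 -0.21] rows 0.3455803689511512 0.020722040365581867
yellow 4928 z [25.  25.8 26.7] [643.9 -82.4] [58.4 44.4] 79.6
red 611 z [27.7 28.5 29.3] [ 636.2 -153.8] [56.4 24.9] 78.5
blue 5026 z [27.9 28.7 29.6] [ 641.  -284.7] [ 66.8 201.8] 20.5
```

View pics/w14.png

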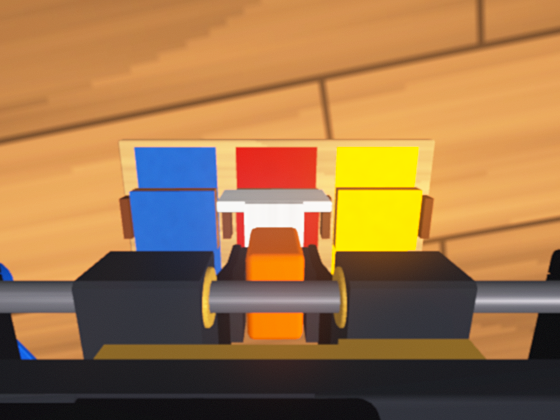

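Yellow is down and centred: its top reads 25.8 where unpressed tiles read 28.5. Red next.

Emit:
{"op": "step_arm", "data": {"targets": [{"dx":0,"dy":0.002,"dz":0.01,"rx":0,"ry":0,"rz":0},{"dx":0,"dy":0.002,"dz":0.018,"rx":0,"ry":0,"rz":0},{"dx":0,"dy":0.002,"dz":0.022,"rx":0,"ry":0,"rz":0},{"dx":0,"dy":0.002,"dz":0.023,"rx":0,"ry":0,"rz":0},{"dx":0,"dy":0.002,"dz":0.024,"rx":0,"ry":0,"rz":0}]}}

```text
time: 27.82
position: [0.6306, -0.1533, 0.0928]
tool_rot: [0.092, 0.996, -0.0, -0.0]
ft_force: [-3.0, 0.5, 3.3]
grip_width: 0.0241
```

```bash
python3 go.py 0.6313 -0.1534 0.0918 79.6
```

```text
t27.82 at [ 630.6 -153.3   92.8] psi 79.4 w 24.1 F [-3.   0.5  3.3]
d [-0.7 -0.   1. ] r [-0.03 -0.03 -0.18] rows 0.019793804622513126 0.017475645720830813
```

Emit:
{"op": "step_arm", "data": {"targets": [{"dx":0,"dy":0,"dz":0.002,"rx":0,"ry":0,"rz":0},{"dx":0,"dy":0,"dz":0.003,"rx":0,"ry":0,"rz":0},{"dx":0,"dy":0,"dz":0.003,"rx":0,"ry":0,"rz":0},{"dx":0,"dy":0,"dz":0.003,"rx":0,"ry":0,"rz":0},{"dx":0,"dy":0,"dz":0.003,"rx":0,"ry":0,"rz":0}]}}

```text
time: 28.45
position: [0.6307, -0.1533, 0.0917]
tool_rot: [0.092, 0.996, -0.0, -0.0]
ft_force: [-4.9, 1.0, 9.7]
grip_width: 0.024
```

Emit:
{"op": "step_arm", "data": {"targets": [{"dx":0,"dy":0.004,"dz":0.0015,"rx":0,"ry":0,"rz":0},{"dx":0,"dy":0.008,"dz":0.0015,"rx":0,"ry":0,"rz":0},{"dx":0,"dy":0.013,"dz":0.0015,"rx":0,"ry":0,"rz":0},{"dx":0,"dy":0.018,"dz":0.0015,"rx":0,"ry":0,"rz":0},{"dx":0,"dy":0.018,"dz":0.0015,"rx":0,"ry":0,"rz":0}]}}

```text
time: 29.08
position: [0.634, -0.1353, 0.0916]
tool_rot: [0.092, 0.996, -0.001, 0.0]
ft_force: [-5.5, 0.8, 7.8]
grip_width: 0.0235
```

Emit:
{"op": "step_arm", "data": {"targets": [{"dx":0,"dy":-0.007,"dz":0.0015,"rx":0,"ry":0,"rz":0},{"dx":0,"dy":-0.015,"dz":0.0015,"rx":0,"ry":0,"rz":0},{"dx":0,"dy":-0.024,"dz":0.0015,"rx":0,"ry":0,"rz":0},{"dx":0,"dy":-0.032,"dz":0.0015,"rx":0,"ry":0,"rz":0},{"dx":0,"dy":-0.037,"dz":0.0015,"rx":0,"ry":0,"rz":0}]}}

```text
time: 29.7
position: [0.6271, -0.1721, 0.0916]
tool_rot: [0.092, 0.996, -0.001, 0.0]
ft_force: [-4.1, 0.8, 7.2]
grip_width: 0.0237
```

Emit:
{"op": "step_arm", "data": {"targets": [{"dx":0,"dy":0,"dz":-0.01,"rx":0,"ry":0,"rz":0},{"dx":0,"dy":0,"dz":-0.025,"rx":0,"ry":0,"rz":0},{"dx":0,"dy":-0.02,"dz":-0.025,"rx":0,"ry":0,"rz":0},{"dx":0,"dy":-0.045,"dz":-0.025,"rx":0,"ry":0,"rz":0},{"dx":0,"dy":-0.0525,"dz":-0.025,"rx":0,"ry":0,"rz":0}]}}

```text
time: 30.32
position: [0.617, -0.2267, 0.1163]
tool_rot: [0.093, 0.996, -0.001, 0.0]
ft_force: [-0.7, -0.2, -5.2]
grip_width: 0.0236
```

```bash
python3 go.py 0.618 -0.2242 0.0948 79.6; python3 -c "
from h import *
tiles('w15.png')"
```

```text
t30.32 at [ 617.  -226.7  116.3] psi 79.3 w 23.6 F [-0.7 -0.2 -5.2]
d [-0.5  2.6 21.5] r [-0.12  0.06 -0.31] rows 0.3473811997812558 0.03131254252745112
yellow 4941 z [24.9 25.8 26.6] [643.9 -82.3] [59.9 44.8] 79.4
red 4721 z [24.9 25.8 26.6] [ 630.8 -152.9] [57.3 44.5] 79.6
blue 1557 z [24.1 28.8 32.9] [ 636.4 -305.2] [ 49.6 222.6] 6.2
```

View pics/w15.png

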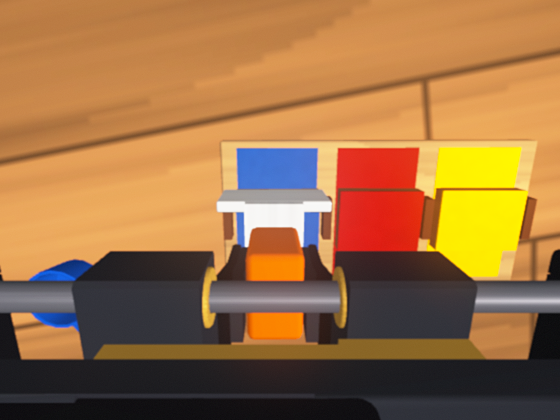

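Red is down too. Now blue, same way.

Emit:
{"op": "step_arm", "data": {"targets": [{"dx":-0.0005,"dy":0.002,"dz":0.01,"rx":0,"ry":0,"rz":0},{"dx":-0.0005,"dy":0.0025,"dz":0.018,"rx":0,"ry":0,"rz":-0.3},{"dx":-0.0005,"dy":0.0025,"dz":0.022,"rx":0,"ry":0,"rz":-0.3},{"dx":-0.0005,"dy":0.0025,"dz":0.023,"rx":0,"ry":0,"rz":-0.3},{"dx":-0.0005,"dy":0.0025,"dz":0.024,"rx":0,"ry":0,"rz":-0.3}]}}

```text
time: 31.0
position: [0.6172, -0.224, 0.0928]
tool_rot: [0.09, 0.996, -0.001, -0.001]
ft_force: [-3.7, 0.3, 2.9]
grip_width: 0.0239
```

Emit:
{"op": "step_arm", "data": {"targets": [{"dx":0,"dy":0,"dz":0.002,"rx":0,"ry":0,"rz":0},{"dx":0,"dy":0,"dz":0.003,"rx":0,"ry":0,"rz":0},{"dx":0,"dy":0,"dz":0.003,"rx":0,"ry":0,"rz":0},{"dx":0,"dy":0,"dz":0.003,"rx":0,"ry":0,"rz":0},{"dx":0,"dy":0,"dz":0.003,"rx":0,"ry":0,"rz":0}]}}

```text
time: 31.62
position: [0.6172, -0.2242, 0.0916]
tool_rot: [0.09, 0.996, -0.001, -0.0]
ft_force: [-4.9, 1.6, 9.2]
grip_width: 0.0235
```

```bash
python3 go.py 0.618 -0.2242 0.0918 79.6
```

```text
t31.62 at [ 617.2 -224.2   91.6] psi 79.6 w 23.5 F [-4.9  1.6  9.2]
d [-0.8  0.1 -0.2] r [-0.14 -0.03  0.03] rows 0.013658461461684208 0.014191823625457997
```

Emit:
{"op": "step_arm", "data": {"targets": [{"dx":0,"dy":0.004,"dz":0.0015,"rx":0,"ry":0,"rz":0},{"dx":0,"dy":0.008,"dz":0.0015,"rx":0,"ry":0,"rz":0},{"dx":0,"dy":0.013,"dz":0.0015,"rx":0,"ry":0,"rz":0},{"dx":0,"dy":0.018,"dz":0.0015,"rx":0,"ry":0,"rz":0},{"dx":0,"dy":0.018,"dz":0.0015,"rx":0,"ry":0,"rz":0}]}}

```text
time: 32.25
position: [0.6205, -0.2062, 0.0916]
tool_rot: [0.09, 0.996, -0.001, -0.0]
ft_force: [-4.7, 0.6, 7.9]
grip_width: 0.0236
```

Emit:
{"op": "step_arm", "data": {"targets": [{"dx":0,"dy":-0.007,"dz":0.0015,"rx":0,"ry":0,"rz":0},{"dx":0,"dy":-0.015,"dz":0.0015,"rx":0,"ry":0,"rz":0},{"dx":0,"dy":-0.024,"dz":0.0015,"rx":0,"ry":0,"rz":0},{"dx":0,"dy":-0.032,"dz":0.0015,"rx":0,"ry":0,"rz":0},{"dx":0,"dy":-0.037,"dz":0.0015,"rx":0,"ry":0,"rz":0}]}}

```text
time: 32.88
position: [0.6137, -0.2432, 0.0917]
tool_rot: [0.09, 0.996, -0.002, -0.0]
ft_force: [-4.1, 2.1, 7.4]
grip_width: 0.0237
```

Emit:
{"op": "step_arm", "data": {"targets": [{"dx":0,"dy":0,"dz":-0.02,"rx":0,"ry":0,"rz":0},{"dx":0,"dy":0,"dz":-0.05,"rx":0,"ry":0,"rz":0},{"dx":0,"dy":0,"dz":-0.09,"rx":0,"ry":0,"rz":0},{"dx":0,"dy":0.02,"dz":-0.12,"rx":0,"ry":0,"rz":0},{"dx":0,"dy":0.05,"dz":-0.14,"rx":0,"ry":0,"rz":0}]}}

```text
time: 33.5
position: [0.6243, -0.1945, 0.2327]
tool_rot: [0.091, 0.996, -0.002, 0.002]
ft_force: [1.1, 0.5, -4.7]
grip_width: 0.0234
```

```bash
python3 go.py 0.56 0.0 0.25 85; python3 -c "
from h import *
tiles('w16.png')
c=shot('top','t16.png')
cv2.imwrite('pics/t16b.png',cv2.resize(c['img'][70:235,120:250],None,fx=3.5,fy=3.5,interpolation=cv2.INTER_CUBIC))
W=world(c)
h=cv2.cvtColor(c['img'],cv2.COLOR_BGR2HSV)
# grey pad
k=(np.abs(W[...,2]-.014)<.006)&(W[...,1]>0.05)&(W[...,1]<.35)&(W[...,0]>.48)&(W[...,0]<.66)&(h[...,1]<70)
k=cv2.morphologyEx(k.astype(np.uint8),cv2.MORPH_OPEN,np.ones((3,3)))
n,l,s,ce=cv2.connectedComponentsWithStats(k); print(s[1:])
for i in range(1,n):
  if s[i,4]>300: P=W[l==i]; print('pad',cv2.minAreaRect((P[:,:2]*1000).astype(np.float32)),P.mean(0))
k=(np.abs(W[...,2]-.112)<.006)&(W[...,1]>0.0)&(W[...,1]<.4)&(W[...,0]>.6)&(W[...,0]<.9)
k=cv2.morphologyEx(k.astype(np.uint8),cv2.MORPH_OPEN,np.ones((5,5)))
P=W[k>0]; print('unit top',len(P),cv2.minAreaRect((P[:,:2]*1000).astype(np.float32)))
k=(np.abs(W[...,2]-.104)<.006)&(W[...,1]>0.0)&(W[...,1]<.4)&(W[...,0]>.45)&(W[...,0]<.6)
P=W[k>0]; print('front top',len(P),cv2.minAreaRect((P[:,:2]*1000).astype(np.float32)))
"
```

```text
t33.50 at [ 624.3 -194.5  232.7] psi 79.5 w 23.4 F [ 1.1  0.5 -4.7]
d [ 98.4 179.5 -18.6] r [-0.27  0.29 -5.46] rows 3.2890240485572786 0.5113339995105999
yellow 2449 z [24.7 25.7 26.7] [644.  -82.4] [58.5 44.4] 79.4
red 1429 z [24.9 25.9 26.9] [ 630.8 -153.3] [56.5 43.5] 78.5
blue 2267 z [23.1 26.1 32.4] [ 627.4 -343.2] [295.3  88.4] 85.1
[[183 179  39  25 579]]
pad ((555.3695678710938, 168.74620056152344), (114.69400024414062, 67.88286590576172), 88.07025909423828) [0.56408336 0.15720593 0.01401791]
unit top 6886 ((747.352294921875, 213.98513793945312), (271.7087097167969, 202.0565948486328), 87.95465087890625)
front top 0 ((0.0, 0.0), (0.0, 0.0), 0.0)
```

View pics/t16b.png

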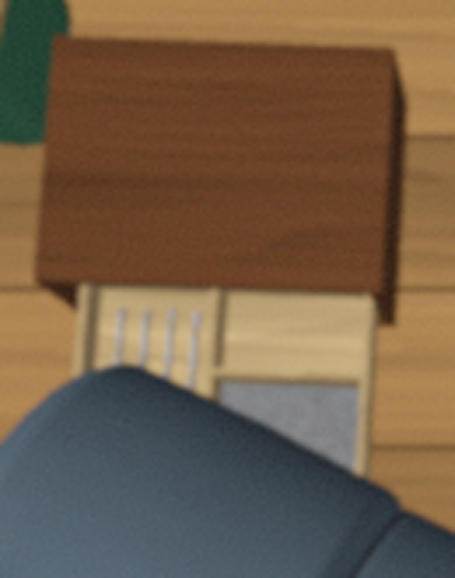

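View pics/w16.png

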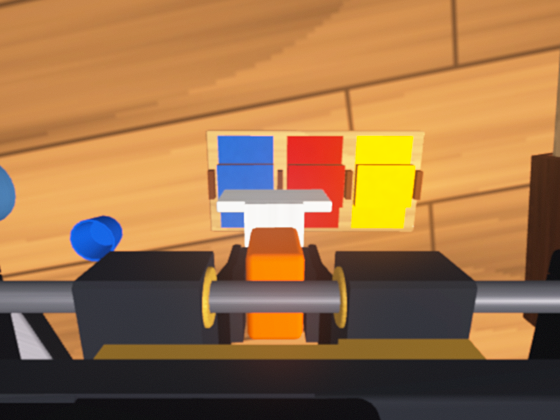

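```bash
python3 -c "
from h import *
c=load('top0.png')
W=world(c)
h=cv2.cvtColor(c['img'],cv2.COLOR_BGR2HSV)
k=(np.abs(W[...,2]-.014)<.006)&(W[...,1]>0.05)&(W[...,1]<.35)&(W[...,0]>.48)&(W[...,0]<.66)&(h[...,1]<70)
k=cv2.morphologyEx(k.astype(np.uint8),cv2.MORPH_OPEN,np.ones((3,3)))
n,l,s,ce=cv2.connectedComponentsWithStats(k)
for i in range(1,n):
  if s[i,4]>300: P=W[l==i]; print('pad',cv2.minAreaRect((P[:,:2]*1000).astype(np.float32)),P.mean(0))
k=(W[...,2]>.095)&(W[...,2]<.115)&(W[...,1]>0.0)&(W[...,1]<.4)&(W[...,0]>.45)&(W[...,0]<.6)
P=W[k>0]; print('front top',len(P),P[:,2].mean(),cv2.minAreaRect((P[:,:2]*1000).astype(np.float32)))
b=[b for b in blobs(c,'yellow',0.05) if b[0]<200]; print(b)
"
```

```text
pad ((545.7656860351562, 169.95953369140625), (117.11832427978516, 87.013671875), 88.14562225341797) [0.54585499 0.1698031  0.01390777]
front top 480 0.10451335289099115 ((487.4267578125, 221.49346923828125), (268.1692199707031, 12.542065620422363), 88.03041076660156)
[(179.5, 218.4, 32.5, [471.2, 222.1, 470.9, 220.8, 19.7, 17.0, 0.1])]
```

Drawer about 154 mm open, unit yaw about -2 degrees, bay centre about (543,168) mm. Carrying the roller over.

```bash
python3 go.py 0.543 0.1685 0.23 88
```

```text
t33.60 at [ 625.3 -191.1  233.8] psi 79.8 w 23.9 F [-0.1 -0.1 -4.6]
d [144.7 339.3   1.9] r [-0.18  0.4  -8.2 ] rows 5.901930621038917 0.7674032819298394
```

Emit:
{"op": "step_arm", "data": {"targets": [{"dx":0.02,"dy":0.046,"dz":0,"rx":0,"ry":0,"rz":-1},{"dx":0.042,"dy":0.098,"dz":0,"rx":0,"ry":0,"rz":-2.5},{"dx":0.065,"dy":0.152,"dz":0,"rx":0,"ry":0,"rz":-4},{"dx":0.088,"dy":0.206,"dz":0,"rx":0,"ry":0.2,"rz":-5.5},{"dx":0.11,"dy":0.258,"dz":0,"rx":0,"ry":0.4,"rz":-7}]}}

```text
time: 34.22
position: [0.5627, 0.0838, 0.2314]
tool_rot: [0.028, 1.0, -0.001, 0.0]
ft_force: [1.4, 1.0, -4.3]
grip_width: 0.0234
```

```bash
python3 go.py 0.543 0.1685 0.2 88
```

```text
t34.23 at [562.7  83.8 231.4] psi 86.8 w 23.4 F [ 1.4  1.  -4.3]
d [24.4 83.5 31.2] r [-0.16  0.06 -1.18] rows 1.4791027369867955 0.11139961493083515
```

Emit:
{"op": "step_arm", "data": {"targets": [{"dx":0.01,"dy":0.035,"dz":0,"rx":0,"ry":0,"rz":-0.6},{"dx":0.02,"dy":0.07,"dz":0,"rx":0,"ry":0,"rz":-1.2},{"dx":0.0245,"dy":0.0835,"dz":0.01,"rx":-0.1,"ry":0,"rz":-1.2},{"dx":0.0245,"dy":0.0835,"dz":0.02,"rx":-0.1,"ry":0,"rz":-1.2},{"dx":0.0245,"dy":0.0835,"dz":0.02,"rx":-0.1,"ry":0,"rz":-1.2}]}}

```text
time: 34.85
position: [0.5426, 0.1672, 0.2094]
tool_rot: [0.018, 1.0, -0.001, -0.001]
ft_force: [-0.3, -0.0, -4.7]
grip_width: 0.0238
```

```bash
python3 go.py 0.543 0.1685 0.0815 88; python3 -c "
from h import *
c=shot('wrist','w17.png')
c=shot('scene','s17.png');cv2.imwrite('pics/s17c.png',cv2.resize(c['img'][170:360,180:400],None,fx=3.5,fy=3.1,interpolation=cv2.INTER_CUBIC))"
```

```text
t34.85 at [542.6 167.2 209.4] psi 88.0 w 23.8 F [-0.3 -0.  -4.7]
d [ -0.6   1.6 127.9] r [-0.12 -0.1  -0.04] rows 2.047305036221365 0.015420952498487558
```

View pics/w17.png

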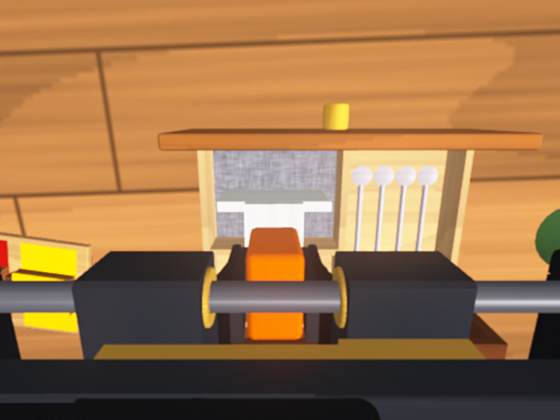

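View pics/s17c.png

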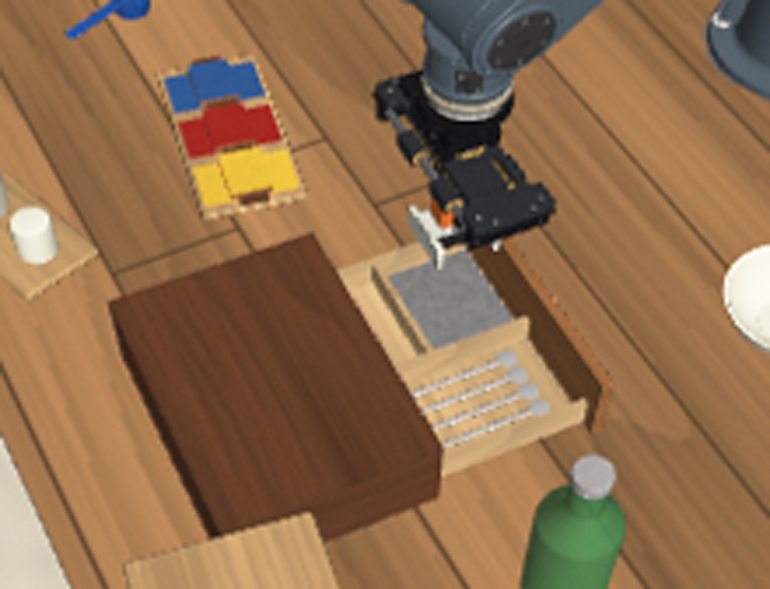

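Wrist view: the roller (cheeks u 217-332) is centred over the grey pad (u 217-340). Lowering in stages.

Emit:
{"op": "step_arm", "data": {"targets": [{"dx":0,"dy":0.0015,"dz":0.02,"rx":0,"ry":0,"rz":0},{"dx":0,"dy":0.0015,"dz":0.045,"rx":0,"ry":0,"rz":0},{"dx":0,"dy":0.0015,"dz":0.065,"rx":0,"ry":0,"rz":0},{"dx":0,"dy":0.0015,"dz":0.075,"rx":0,"ry":0,"rz":0},{"dx":0,"dy":0.0015,"dz":0.075,"rx":0,"ry":0,"rz":0}]}}

```text
time: 35.58
position: [0.5438, 0.168, 0.1354]
tool_rot: [0.019, 1.0, -0.001, 0.0]
ft_force: [0.5, 0.3, -4.8]
grip_width: 0.0236
```

```bash
python3 go.py 0.543 0.1685 0.0815 88; python3 -c "
from h import *
c=shot('wrist','w18.png')"
```

```text
t35.58 at [543.8 168.  135.4] psi 87.9 w 23.6 F [ 0.5  0.3 -4.8]
d [ 0.8  0.6 53.9] r [-0.1   0.01 -0.13] rows 0.8631620456838832 0.015041614089700422
```

View pics/w18.png

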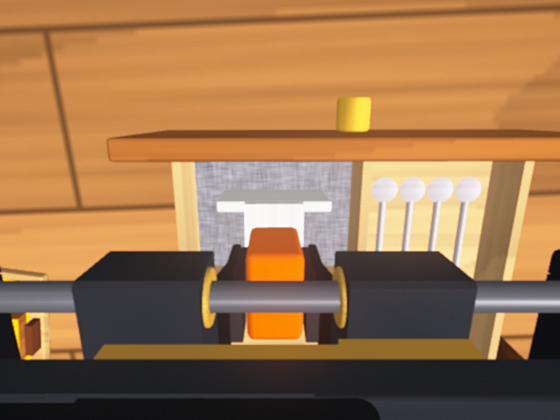

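Still centred: cheeks 217-332 within pad 196-352. Continuing down to the floor.

Emit:
{"op": "step_arm", "data": {"targets": [{"dx":0.0005,"dy":0.0005,"dz":0.018,"rx":0,"ry":0,"rz":0},{"dx":0.0005,"dy":0.0005,"dz":0.034,"rx":0,"ry":0,"rz":0},{"dx":0.0005,"dy":0.0005,"dz":0.046,"rx":0,"ry":0,"rz":0},{"dx":0.0005,"dy":0.0005,"dz":0.052,"rx":0,"ry":0,"rz":0},{"dx":0.0005,"dy":0.0005,"dz":0.0545,"rx":0,"ry":0,"rz":0}]}}

```text
time: 36.25
position: [0.5439, 0.1686, 0.0812]
tool_rot: [0.018, 1.0, -0.001, 0.001]
ft_force: [-0.2, -0.3, -4.2]
grip_width: 0.0237
```

```bash
python3 go.py 0.543 0.1685 0.0808 88
```

```text
t36.25 at [543.9 168.6  81.2] psi 87.9 w 23.7 F [-0.2 -0.3 -4.2]
d [ 0.9 -0.2  0.4] r [-0.08  0.08 -0.11] rows 0.01561749453988224 0.014978943981340892
```

Barely short of contact. I'll go 1 mm further, then open partly.

Emit:
{"op": "step_arm", "data": {"targets": [{"dx":0,"dy":0,"dz":0.0005,"rx":0,"ry":0,"rz":0},{"dx":0,"dy":0,"dz":0.001,"rx":0,"ry":0,"rz":0},{"dx":0,"dy":0,"dz":0.001,"rx":0,"ry":0,"rz":0},{"dx":0,"dy":0,"dz":0.001,"rx":0,"ry":0,"rz":0},{"dx":0,"dy":0,"dz":0.001,"rx":0,"ry":0,"rz":0}]}}

```text
time: 36.88
position: [0.5441, 0.1687, 0.0807]
tool_rot: [0.018, 1.0, -0.001, 0.001]
ft_force: [-0.7, -0.1, 0.8]
grip_width: 0.0235
```

Emit:
{"op": "step_arm", "data": {"targets": [{"dx":0,"dy":0,"dz":0,"rx":0,"ry":0,"rz":0},{"dx":0,"dy":0,"dz":0,"rx":0,"ry":0,"rz":0},{"dx":0,"dy":0,"dz":0,"rx":0,"ry":0,"rz":0},{"dx":0,"dy":0,"dz":0,"rx":0,"ry":0,"rz":0},{"dx":0,"dy":0,"dz":0,"rx":0,"ry":0,"rz":0}], "gripper": 0.85}}

```text
time: 37.5
position: [0.5442, 0.1687, 0.0807]
tool_rot: [0.018, 1.0, -0.001, 0.001]
ft_force: [-0.4, 0.6, -0.0]
grip_width: 0.0658
```

```bash
python3 go.py 0.543 0.1685 0.0808 88;python3 -c "
from h import *
c=shot('wrist','w19.png')"
```

```text
t37.50 at [544.2 168.7  80.7] psi 87.9 w 65.8 F [-0.4  0.6 -0. ]
d [ 1.2 -0.2 -0.1] r [-0.08  0.12 -0.12] rows 0.019093748374600646 0.017329133836860633
```

View pics/w19.png

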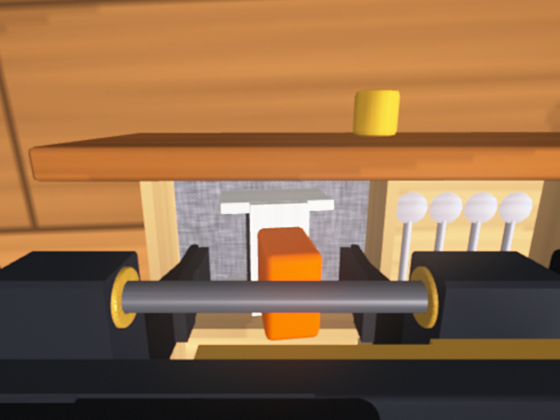

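The roller is released and stands in the bay with a small lean. Backing straight up.

Emit:
{"op": "step_arm", "data": {"targets": [{"dx":0,"dy":0,"dz":-0.02,"rx":0,"ry":0,"rz":0},{"dx":0,"dy":0,"dz":-0.05,"rx":0,"ry":0,"rz":0},{"dx":0,"dy":0,"dz":-0.09,"rx":0,"ry":0,"rz":0},{"dx":0,"dy":0,"dz":-0.13,"rx":0,"ry":0,"rz":0},{"dx":0,"dy":0,"dz":-0.14,"rx":0,"ry":0,"rz":0}]}}

```text
time: 38.17
position: [0.5454, 0.1691, 0.2234]
tool_rot: [0.018, 1.0, -0.0, 0.004]
ft_force: [0.1, -0.2, 0.1]
grip_width: 0.0742
```

```bash
python3 go.py 0.43 0.205 0.22 88;python3 -c "
from h import *
c=shot('wrist','w20.png')"
```

```text
t38.17 at [545.4 169.1 223.4] psi 87.9 w 74.2 F [ 0.1 -0.2  0.1]
d [116.6  31.6   2.5] r [-0.03  0.45 -0.11] rows 1.9341639095160013 0.04307906893700579
```

View pics/w20.png

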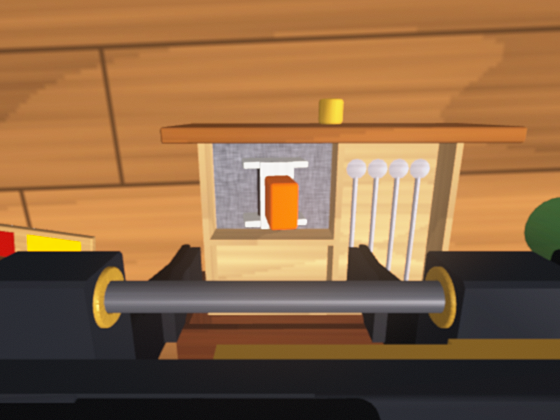

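```bash
python3 -c "
from h import *
for n in ['top','scene']:
  c=shot(n,n+'20.png'); W=world(c); im=c['img']
  for col in ['yellow','red','blue']:
    k=(mask(im,col)>0)&(W[...,2]>.02)&(W[...,2]<.034)&(W[...,0]>.54)&(W[...,0]<.72)&(W[...,1]>-.29)&(W[...,1]<-.03)
    P=W[k]; print(n,col,k.sum(),(1000*np.percentile(P[:,2],[10,50,90])).round(1), [np.round(v,1) for v in cv2.minAreaRect((P[:,:2]*1000).astype(np.float32))])
c=load('w16.png'); W=world(c)
for col in ['yellow','red','blue']:
    k=(mask(c['img'],col)>0)&(W[...,2]>.02)&(W[...,2]<.034)&(W[...,0]>.54)&(W[...,0]<.72)&(W[...,1]>-.29)&(W[...,1]<-.03)
    P=W[k]; print('w16',col,k.sum(),(1000*np.percentile(P[:,2],[10,50,90])).round(1), [np.round(v,1) for v in cv2.minAreaRect((P[:,:2]*1000).astype(np.float32))])
"
```

```text
top yellow 288 [21.6 24.1 26.9] [array([642. , -82.2]), array([57.8, 44.6]), np.float64(79.6)]
top red 245 [22.1 24.4 27.1] [array([ 628.8, -153.5]), array([50. , 44.1]), np.float64(80.2)]
top blue 249 [21.9 24.4 27. ] [array([ 615.6, -224.3]), array([50.6, 44.2]), np.float64(79.1)]
scene yellow 128 [22.5 25.1 29.2] [array([645.5, -82.8]), array([53.6, 40.7]), np.float64(80.8)]
scene red 132 [21.6 24.6 28.8] [array([ 633.4, -154.1]), array([65. , 43.7]), np.float64(78.6)]
scene blue 112 [21.3 24.7 28.2] [array([ 619.3, -224.2]), array([53.8, 42. ]), np.float64(79.4)]
w16 yellow 2450 [24.7 25.7 26.7] [array([644. , -82.4]), array([58.5, 44.4]), np.float64(79.4)]
w16 red 1462 [24.9 25.9 26.9] [array([ 630.8, -153.3]), array([56.3, 43.7]), np.float64(78.8)]
w16 blue 1340 [25.  26.  26.9] [array([ 611.9, -223. ]), array([55.9, 32.2]), np.float64(79.8)]
```

All three tiles are pressed and in place, so I'm moving in front of the drawer.

Emit:
{"op": "step_arm", "data": {"targets": [{"dx":0.04,"dy":0.01,"dz":0,"rx":0,"ry":0,"rz":0},{"dx":0.08,"dy":0.02,"dz":0,"rx":0,"ry":0.3,"rz":0},{"dx":0.117,"dy":0.032,"dz":0,"rx":0,"ry":0.4,"rz":0},{"dx":0.117,"dy":0.032,"dz":0,"rx":0,"ry":0.4,"rz":0},{"dx":0.117,"dy":0.032,"dz":0,"rx":0,"ry":0.4,"rz":0}], "gripper": 0, "force": 10}}

```text
time: 38.95
position: [0.4279, 0.2051, 0.2191]
tool_rot: [0.018, 1.0, -0.001, -0.003]
ft_force: [0.4, -0.7, -0.4]
grip_width: 0.0316
```

```bash
python3 go.py 0.43 0.205 0.085 88
```

```text
t38.95 at [427.9 205.1 219.1] psi 87.9 w 31.6 F [ 0.4 -0.7 -0.4]
d [ -2.9   0.3 134.1] r [-0.11 -0.36 -0.1 ] rows 2.1454579751194514 0.03662944507353222
```

Emit:
{"op": "step_arm", "data": {"targets": [{"dx":0,"dy":0,"dz":0.04,"rx":0,"ry":0,"rz":0},{"dx":0,"dy":0,"dz":0.08,"rx":0,"ry":0,"rz":0},{"dx":0,"dy":0,"dz":0.115,"rx":0,"ry":0,"rz":0},{"dx":0,"dy":0,"dz":0.134,"rx":0,"ry":0,"rz":0},{"dx":0,"dy":0,"dz":0.134,"rx":0,"ry":0,"rz":0}]}}

```text
time: 39.58
position: [0.4272, 0.2042, 0.0831]
tool_rot: [0.019, 1.0, -0.001, -0.005]
ft_force: [0.9, 0.1, 0.3]
grip_width: 0.0006
```

```bash
python3 go.py 0.47 0.205 0.085 88
```

```text
t39.58 at [427.2 204.2  83.1] psi 87.8 w 0.6 F [0.9 0.1 0.3]
d [-42.7   2.4  -2.3] r [-0.16 -0.56 -0.16] rows 0.6854765998332377 0.05617296454276709
```

Emit:
{"op": "step_arm", "data": {"targets": [{"dx":-0.012,"dy":0,"dz":0,"rx":0,"ry":0,"rz":0},{"dx":-0.025,"dy":0,"dz":0,"rx":0,"ry":-0.5,"rz":0},{"dx":-0.035,"dy":0,"dz":0,"rx":0,"ry":-0.5,"rz":0},{"dx":-0.04,"dy":0,"dz":0,"rx":0,"ry":-0.5,"rz":0},{"dx":-0.045,"dy":0,"dz":0,"rx":0,"ry":-0.5,"rz":0}]}}

```text
time: 40.2
position: [0.4719, 0.2025, 0.0829]
tool_rot: [0.019, 1.0, -0.001, -0.001]
ft_force: [-2.0, 0.3, 1.1]
grip_width: 0.0007
```

Emit:
{"op": "step_arm", "data": {"targets": [{"dx":-0.004,"dy":0,"dz":0,"rx":0,"ry":0,"rz":0},{"dx":-0.009,"dy":0,"dz":0,"rx":0,"ry":0,"rz":0},{"dx":-0.015,"dy":0,"dz":0,"rx":0,"ry":0,"rz":0},{"dx":-0.021,"dy":0,"dz":0,"rx":0,"ry":0,"rz":0},{"dx":-0.027,"dy":0,"dz":0,"rx":0,"ry":0,"rz":0}]}}

```text
time: 40.83
position: [0.4993, 0.2015, 0.0828]
tool_rot: [0.019, 1.0, -0.001, -0.001]
ft_force: [-2.8, 1.1, 1.7]
grip_width: 0.0005
```

```bash
python3 go.py 0.627 0.199 0.085 88; python3 -c "
from h import *
c=shot('scene','s21.png');cv2.imwrite('pics/s21c.png',cv2.resize(c['img'][170:360,180:400],None,fx=3.5,fy=3.1,interpolation=cv2.INTER_CUBIC))"
```

```text
t40.83 at [499.3 201.5  82.8] psi 87.8 w 0.5 F [-2.8  1.1  1.7]
d [-127.7    2.4   -2.5] r [-0.16 -0.13 -0.17] rows 2.044135724625673 0.02490265157724994
```

View pics/s21c.png

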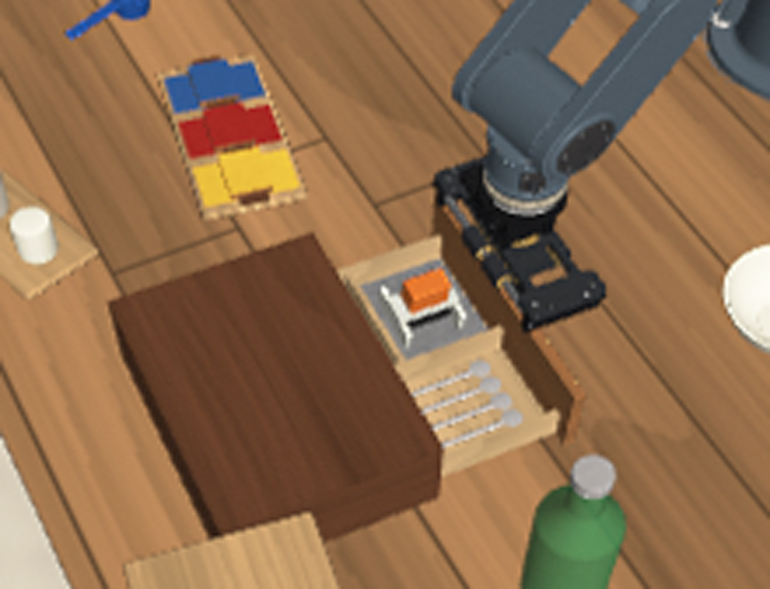

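The scene view shows the drawer sliding in and the roller standing in its bay. Continuing.

Emit:
{"op": "step_arm", "data": {"targets": [{"dx":-0.008,"dy":0,"dz":-0.001,"rx":0,"ry":0,"rz":0},{"dx":-0.017,"dy":0,"dz":-0.002,"rx":0,"ry":0,"rz":0},{"dx":-0.027,"dy":0,"dz":-0.002,"rx":0,"ry":0,"rz":0},{"dx":-0.037,"dy":0,"dz":-0.002,"rx":0,"ry":0,"rz":0},{"dx":-0.047,"dy":0,"dz":-0.002,"rx":0,"ry":0,"rz":0}]}}

```text
time: 41.5
position: [0.5484, 0.1996, 0.0848]
tool_rot: [0.019, 1.0, -0.001, 0.0]
ft_force: [-2.3, 0.0, -1.8]
grip_width: 0.0005
```

Emit:
{"op": "step_arm", "data": {"targets": [{"dx":-0.01,"dy":0,"dz":0,"rx":0,"ry":0,"rz":0},{"dx":-0.02,"dy":0,"dz":0,"rx":0,"ry":0,"rz":0},{"dx":-0.03,"dy":0,"dz":0,"rx":0,"ry":0,"rz":0},{"dx":-0.04,"dy":0,"dz":0,"rx":0,"ry":0,"rz":0},{"dx":-0.05,"dy":0,"dz":0,"rx":0,"ry":0,"rz":0}]}}

```text
time: 42.12
position: [0.5991, 0.1978, 0.0848]
tool_rot: [0.019, 1.0, -0.001, 0.0]
ft_force: [-2.5, 0.9, -1.7]
grip_width: 0.0005
```

```bash
python3 go.py 0.627 0.199 0.085 88
```

```text
t42.12 at [599.1 197.8  84.8] psi 87.8 w 0.5 F [-2.5  0.9 -1.7]
d [-27.9   2.3  -0.2] r [-0.14  0.01 -0.18] rows 0.44761649987483404 0.021179206261536614
```

Emit:
{"op": "step_arm", "data": {"targets": [{"dx":-0.006,"dy":0,"dz":0,"rx":0,"ry":0,"rz":0},{"dx":-0.011,"dy":0,"dz":0,"rx":0,"ry":0,"rz":0},{"dx":-0.016,"dy":0,"dz":0,"rx":0,"ry":0,"rz":0},{"dx":-0.02,"dy":0,"dz":0,"rx":0,"ry":0,"rz":0},{"dx":-0.023,"dy":0,"dz":0,"rx":0,"ry":0,"rz":0}]}}

```text
time: 42.75
position: [0.6223, 0.1969, 0.085]
tool_rot: [0.019, 1.0, -0.001, 0.0]
ft_force: [-2.5, 1.2, 0.9]
grip_width: 0.0006
```

Emit:
{"op": "step_arm", "data": {"targets": [{"dx":-0.002,"dy":0,"dz":0,"rx":0,"ry":0,"rz":0},{"dx":-0.003,"dy":0,"dz":0,"rx":0,"ry":0,"rz":0},{"dx":-0.004,"dy":0,"dz":0,"rx":0,"ry":0,"rz":0},{"dx":-0.005,"dy":0,"dz":0,"rx":0,"ry":0,"rz":0},{"dx":-0.006,"dy":0,"dz":0,"rx":0,"ry":0,"rz":0}]}}

```text
time: 43.38
position: [0.6248, 0.1968, 0.085]
tool_rot: [0.019, 1.0, -0.002, -0.004]
ft_force: [-10.2, 0.4, 7.7]
grip_width: 0.0007
```

Hit the stop: the force jumped to 10 N at x of about 625. Backing off and checking.

Emit:
{"op": "step_arm", "data": {"targets": [{"dx":0.01,"dy":0,"dz":0,"rx":0,"ry":0,"rz":0},{"dx":0.04,"dy":0,"dz":0,"rx":0,"ry":0,"rz":0},{"dx":0.09,"dy":0,"dz":-0.02,"rx":0,"ry":0,"rz":0},{"dx":0.14,"dy":0,"dz":-0.08,"rx":0,"ry":0,"rz":0},{"dx":0.19,"dy":0,"dz":-0.13,"rx":0,"ry":0,"rz":0}]}}

```text
time: 44.0
position: [0.4525, 0.2036, 0.2006]
tool_rot: [0.019, 1.0, -0.001, -0.002]
ft_force: [0.7, 1.3, 0.1]
grip_width: 0.0008
```

```bash
python3 go.py 0.43 0.1 0.22 88; python3 -c "
from h import *
c=shot('scene','s22.png');cv2.imwrite('pics/s22c.png',cv2.resize(c['img'][170:360,180:400],None,fx=3.5,fy=3.1,interpolation=cv2.INTER_CUBIC))
c=shot('top','t22.png');cv2.imwrite('pics/t22c.png',cv2.resize(c['img'][60:260,110:440],None,fx=2.4,fy=2.4))
W=world(c)
for n,z in [('unit',(.109,.122)),('front',(.098,.1085))]:
  k=(W[...,2]>z[0])&(W[...,2]<z[1])&(W[...,1]>0.05)&(W[...,1]<.38)&(W[...,0]>.6)&(W[...,0]<(.9 if n=='unit' else .66))
  k=cv2.morphologyEx(k.astype(np.uint8),cv2.MORPH_OPEN,np.ones((2,2)))>0
  P=W[k]; print(n,len(P),[np.round(v,1) for v in cv2.minAreaRect((P[:,:2]*1000).astype(np.float32))])
for u in (170,190,210):
  print(u,[(v,(W[v,u]*1000).round(0)) for v in range(150,168,2)])
"
```

```text
t44.00 at [452.5 203.6 200.6] psi 87.8 w 0.8 F [0.7 1.3 0.1]
d [  18.6 -104.5  -19.1] r [-0.15 -0.21 -0.19] rows 1.7251521032428043 0.030078071209060194
unit 5349 [array([624.5, 180.4]), array([620.2, 312.5]), np.float64(14.6)]
front 491 [array([578.8, 124.8]), array([530., 157.]), np.float64(55.4)]
170 [(150, array([652., 240., 109.])), (152, array([648., 241., 104.])), (154, array([642., 241., 103.])), (156, array([636., 240., 104.])), (158, array([636., 246.,  83.])), (160, array([637., 253.,  57.])), (162, array([637., 259.,  33.])), (164, array([637., 266.,  10.])), (166, array([632., 267.,   3.]))]
190 [(150, array([652., 185., 111.])), (152, array([646., 185., 111.])), (154, array([642., 186., 105.])), (156, array([637., 186., 103.])), (158, array([634., 189.,  91.])), (160, array([636., 195.,  64.])), (162, array([635., 199.,  43.])), (164, array([635., 204.,  19.])), (166, array([633., 208.,   1.]))]
210 [(150, array([651., 131., 112.])), (152, array([646., 131., 111.])), (154, array([643., 132., 102.])), (156, array([635., 131., 109.])), (158, array([632., 132., 102.])), (160, array([633., 137.,  73.])), (162, array([632., 140.,  55.])), (164, array([633., 145.,  25.])), (166, array([632., 148.,   5.]))]
```

View pics/s22c.png

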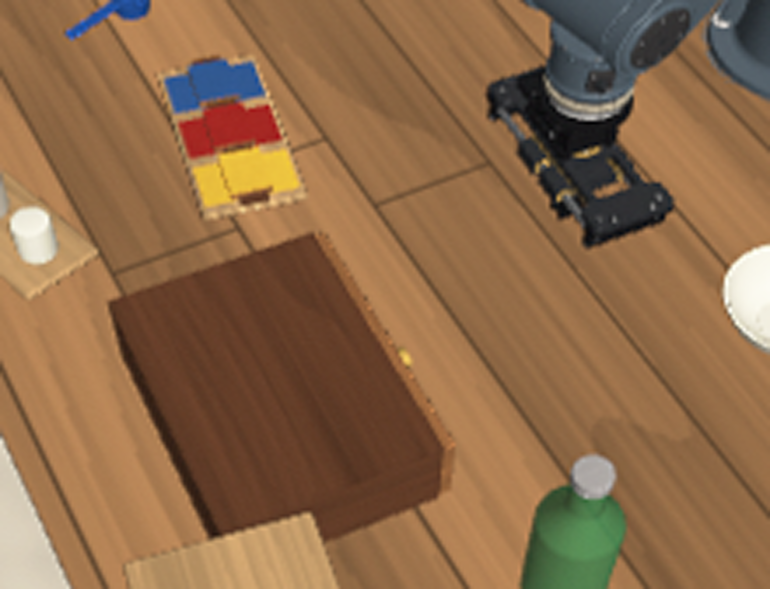

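View pics/t22c.png

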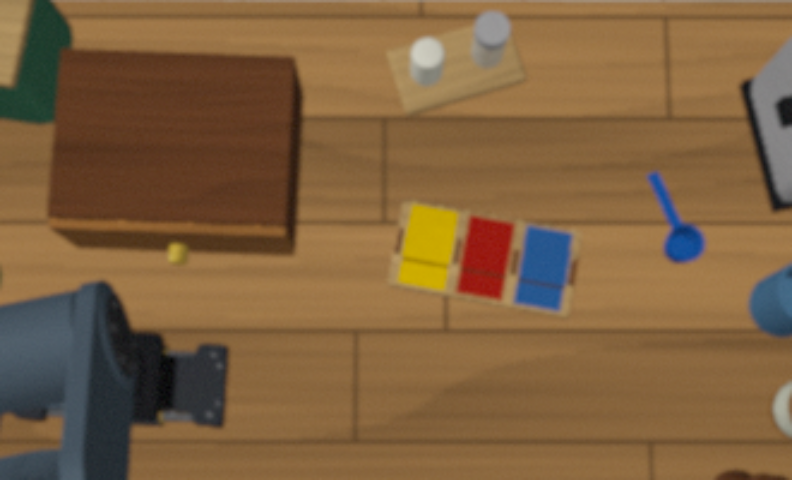

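Emit:
{"op": "step_arm", "data": {"targets": [{"dx":0,"dy":0,"dz":0,"rx":0,"ry":0,"rz":0},{"dx":0,"dy":0,"dz":0,"rx":0,"ry":0,"rz":0},{"dx":0,"dy":0,"dz":0,"rx":0,"ry":0,"rz":0},{"dx":0,"dy":0,"dz":0,"rx":0,"ry":0,"rz":0},{"dx":0,"dy":0,"dz":0,"rx":0,"ry":0,"rz":0}]}}

```text
time: 44.72
position: [0.4506, 0.2042, 0.2028]
tool_rot: [0.018, 1.0, -0.001, -0.001]
ft_force: [-0.1, 0.5, -0.5]
grip_width: 0.0008
```

```bash
python3 -c "
from h import *
c=shot('top','t23.png'); W=world(c); im=c['img']
for col in ['yellow','red','blue']:
    k=(mask(im,col)>0)&(W[...,2]>.02)&(W[...,2]<.034)&(W[...,0]>.54)&(W[...,0]<.72)&(W[...,1]>-.29)&(W[...,1]<-.03)
    P=W[k]; print(col,k.sum(),(1000*np.median(P[:,2])).round(1), [np.round(v,1) for v in cv2.minAreaRect((P[:,:2]*1000).astype(np.float32))])
ok=(W[...,2]>.12); 
v,u=np.where((np.abs(W[...,1]-.214)<.03)&(np.abs(W[...,0]-.635)<.02)&(W[...,2]>.06)&(W[...,2]<.095))
P=W[v,u]; print('front face',np.median(P,0).round(4),len(P))
robot.hand_in()
"
```

```text
yellow 286 24.3 [array([641.9, -82.4]), array([57.4, 45. ]), np.float64(79.0)]
red 246 24.1 [array([ 629. , -153.4]), array([49.6, 45.1]), np.float64(79.5)]
blue 254 24.4 [array([ 615.4, -224.6]), array([50.8, 44.6]), np.float64(79.9)]
front face [0.6353 0.2158 0.0774] 66
the job is handed in; nothing more can be done
```

The job is done and handed in at about 45 s of the 210 s allowed; no verdict was reported.

- **Tiles:** All three tiles were there. I laid each in the bed of its colour and rolled them in order, yellow, red, then blue, with about 12–16 N of contact. Each was pressed at the middle, then rolled to both ends.
- **Roller and drawer:** I stood the roller in the grey-padded bay and let go. Then I pushed the drawer until it hit its stop, where the force rose to about 10 N.

**Last checks**
- **Tile fit:** all tiles were centred within about 1–2 mm and square within about 1°. The wrist camera read their tops at 25.7–26.0 mm, where unpressed tiles had read 28.3–28.8 mm. That camera reads about 0.5–0.7 mm high.
- **Camera disagreement:** the top camera put the tile tops at 24.1–24.4 mm, and the top and scene cameras differed by up to 4.5 mm in x. I took both as calibration error.
- **Drawer:** the front's face measured x = 635.3 mm, against about 635.4 mm expected when home.
- **Roller:** I last saw it while the drawer was still partly open, standing in the bay with its small natural lean. I could not check it once the drawer was closed.

The arm ended clear of everything, and I made no contact with the other things on the table. I did not re-measure where those things stand.

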